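# Close up the sugar caddy: lid, four clips, screw cap

## Robot

A 6-joint arm with a two-finger parallel gripper is mounted at the origin on a cart in front of the work surface, level with it; the furniture and walls round the work are solid. World frame = base frame: x ahead of the robot, y to its left, z up, the work surface at z = 0. Lengths are in m, angles in rad, forces in N, time in s.
With the tool pointing down it reaches from about 0.35 to 0.975 m from the base axis. Payload 7.1 kg.
Tool frame: the origin (TCP) lies at the centre of the arm's flange, where the gripper is bolted on; the fingertips stand 182 mm ahead of it and the grasp point (between the pads) lies 163 mm ahead of it; z points along the fingers, y is the line along which they close (so a half turn about z gives the same grasp; the last joint's range is limited). The gripper opens to 88 mm and grips with 3 to 60 N. Pads are 20 mm wide; open, the fingers measure 115 mm over their backs; the gripper's body (75 mm by 178 mm) begins 61 mm behind the grasp point.
Start: joints at [1.178, 0.423, 1.63, -0, 1.089, -0.019], TCP at [0.228, 0.582, 0.405] pointing down, gripper open.
Joint ranges: [-3, 3], [-0.9, 2.11], [0.09, 2.58], [-1.31, 4.45], [0.11, 2.69], [-2.54, 2.54]. Speed limits (rad/s): [2.39, 2.39, 3.01, 3.14, 3.14, 3.14].

## Interface

Orientations are given as a unit quaternion [w, x, y, z].
In Python, from station import r, vision gives the robot as it stands.
- The arm moves only by the tool move_arm, never from a script. Its argument "targets" is a list of rows, each a list of 6 numbers: the shift along the world's x, y, z as a fraction of full scale, then the turn, a rotation vector about the world's x, y, z as a fraction of full scale. In form: [[x, y, z, ax, ay, az], ...]. A call has 1 to 8 rows; each row is the pose to reach, as a shift and turn from the pose commanded when the call began, turning the shorter way round; what a row does not reach only later rows make up. Full scale, the value 1, is 0.25 m for a shift and 2 pi rad for a turn. A row lasts 1/10 s, in which the tool goes at most 50 mm and 8.59 degrees, less where a joint would pass 70% of its speed; a pose out of reach is approached as far as the arm can. A call with a number of a shift or a turn outside -1 to 1 is refused whole. A call with a gripper value outside its range is refused whole. "claw" is the closure, from -1 (fully open) to 1 (shut), set as the call begins (left out, the last holds). The fingers move at their own pace and stop on an object; "squeeze" is the grip in N (left out, the last holds). Time passes only in rows, so rows that repeat a pose let the fingers close. It gives the time, the measured TCP pose, the force and the opening at its end, in the units of the state.
- r.get_state(): the state, without advancing time (a new reading comes with each control period).
- vision.read_camera(name): name is "scene" or "top" or "wrist"; returns a dict with "color" (400x640x3 uint8, red, green, blue), "fx", "fy", "cx", "cy" (pixels), "distortion" ([k1, k2, p1, p2, k3] as OpenCV has them; the pictures are not rectified), "position" and "rotation" of the camera in the world; the wrist camera has in their place "mount" (4x4, takes a point from camera to tool coordinates, whose origin is the TCP and whose axes are the flange's). Camera axes: x right, y up, looking along -z (the intrinsics and any distortion apply to the point x, -y, -z); pixel columns grow to the right and rows downward; lengths in m; the calibration is good to about 2 mm. A picture is of the moment at which its call begins: read the wrist's pose just before it. There is no depth.
- r.hand_in(): hands the job in, once; it reports no verdict.
Trained networks look in a picture, given as the dict that the camera call returned (one of the last four; its "shot" number tells which), for a name from the list of things; names that differ only in an ending like _2 or _b are one class to them, and where a whole thing is asked for, a point or a joint stands for the part that bears it (a point fixed in the world has none). Each returns a list of dicts, best first, with "score" (0 to 1); they miss things now and then, are a little off and sometimes report something else, mostly with a low value. They report only what shows in the picture. A call takes as long as a camera call. They do not tell look-alikes from the thing itself.
- vision.look_for(query, picture): "extent" ([left, top, right, bottom] in pixels, round what is visible of it).
- vision.masks_of(query, picture): "mask" (400x640 bool, what is visible of it) and "extent" ([left, top, right, bottom] in pixels, round what is visible of it).
- vision.tip_of(query, picture): "at" ([column, row] in pixels: a listed point, or the origin of a listed thing).
The state is a dict: "t": time; "joint_positions": joint angles; "joint_velocities": joint speeds; "tau": joint torques, N m; "tcp_pos": TCP position; "eef_rot": TCP orientation; "wrist_force": force on the tool from outside, world axes, zero at the start; "torque": the same for the moment, N m; "grip_width": opening from 0.0 (shut) to 1.0 (fully open).
Only numpy, scipy, OpenCV 4.12 (cv2) and the standard library are available. Lean on these libraries where they do the work, as an engineer would, in place of code of your own. Each camera call takes 0.05 s, during which the arm holds its last target. There are 200 camera calls.

## Task

Put all the paper-wrapped sugar packets lying on the counter into the clear caddy and set its lid on squarely; then fold the four clips down flat onto the lid. After that close the pouring neck: set the cap on it, turn it backwards until the thread drops into place, and screw it down fully; leave the other things on the counter where they are.

Things in the scene. Friction and masses are not known exactly. Their poses are not given: they have to be found in the camera images.
- caddy: the open square caddy of clear plastic, fixed to the counter (does not slide): 140 x 140 mm outside, walls 5 mm, 130 x 130 mm inside, rim 80 mm high, floor 5 mm thick. Origin: centre of its underside; z up; the sides look along +x, +y, -x and -y of its own frame, each with one clip on its middle
- clip_front (a joint): hinged clip of the side that looks to the caddy's -x. Value in rad: 0 = folded down flat on the lid, 1.57 = upright, more = leaning outward (limit 2.4). Grey plate 42 mm wide, 4 mm thick, reaching 25.5 mm from its hinge axis (hinge_front). No spring; it stays where it is left (about 2 N at its free edge moves it). Folded down it points to the caddy's middle, 0.5 mm over the lid's face
- clip_back (a joint): hinged clip of the side that looks to the caddy's +x. Value in rad: 0 = folded down flat on the lid, 1.57 = upright, more = leaning outward (limit 2.4). Grey plate 42 mm wide, 4 mm thick, reaching 25.5 mm from its hinge axis (hinge_back). No spring; it stays where it is left (about 2 N at its free edge moves it). Folded down it points to the caddy's middle, 0.5 mm over the lid's face
- clip_left (a joint): hinged clip of the side that looks to the caddy's +y. Value in rad: 0 = folded down flat on the lid, 1.57 = upright, more = leaning outward (limit 2.4). Grey plate 42 mm wide, 4 mm thick, reaching 25.5 mm from its hinge axis (hinge_left). No spring; it stays where it is left (about 2 N at its free edge moves it). Folded down it points to the caddy's middle, 0.5 mm over the lid's face
- clip_right (a joint): hinged clip of the side that looks to the caddy's -y. Value in rad: 0 = folded down flat on the lid, 1.57 = upright, more = leaning outward (limit 2.4). Grey plate 42 mm wide, 4 mm thick, reaching 25.5 mm from its hinge axis (hinge_right). No spring; it stays where it is left (about 2 N at its free edge moves it). Folded down it points to the caddy's middle, 0.5 mm over the lid's face
- hinge_front (a point): middle of the hinge axis of the front clip: on the caddy's -x side, 75.5 mm from its vertical middle axis, 87.5 mm above its underside; the axis runs level along that side. Axes as the caddy's
- hinge_back (a point): middle of the hinge axis of the back clip: on the caddy's +x side, 75.5 mm from its vertical middle axis, 87.5 mm above its underside; the axis runs level along that side. Axes as the caddy's
- hinge_left (a point): middle of the hinge axis of the left clip: on the caddy's +y side, 75.5 mm from its vertical middle axis, 87.5 mm above its underside; the axis runs level along that side. Axes as the caddy's
- hinge_right (a point): middle of the hinge axis of the right clip: on the caddy's -y side, 75.5 mm from its vertical middle axis, 87.5 mm above its underside; the axis runs level along that side. Axes as the caddy's
- lid: the caddy's loose white lid, 160 g, neck up: plate 138 x 138 x 5 mm (upper face at z = 15 mm) over a plug 125 x 125 x 10 mm (lowest 3 mm: 119 mm) that enters the caddy's mouth with 2.5 mm play each side, any of the four ways round. Origin: centre of the plug's underside; z along the neck, x and y square to the edges. Seated, its origin is 70 mm above the caddy's
- neck_top (a point): centre of the top of the hollow pouring neck on the middle of the lid, 48 mm above the lid's origin. In the lid's frame: foot collar 51 mm across from z = 15 to 21.5 mm, coarse three-start thread 51 mm across up to z = 36 mm (with small stop teeth to 40 mm), plain end 41 mm across, bevelled at the top. The lid can be gripped across collar and thread (51 mm)
- cap: loose grey knurled screw cap, 50 g, open side down: 60 mm outside diameter, 32 mm high, 54 mm inside. Origin: centre of its lower edge; z up. Three lugs inside run in the three-start thread; how far lugs and starts are apart cannot be told from the readings. Set on the neck, the lugs rest on the thread: cap origin at z = 36 mm in the lid's frame
- cap_top (a point): centre of the cap's top, 32 mm above its origin. On the neck, turned backwards (anticlockwise from above) by at most 120 deg the lugs come over the starts (a window of about 18 deg) and the cap, let down, drops 10 mm (origin z = 26 mm in the lid's frame). Then clockwise: level for 15 to 30 deg, sinking 4.5 mm, down (z = 21.5 mm) after 59 to 77 deg, stop at 67 to 85. Clockwise before the drop meets a stop
- sugar_1: brown-paper-wrapped pair of sugar lumps, 36 x 18 x 14 mm (long axis x, width y), 20 g, loose. Origin: centre of its underside, z up as it lies at the start. May be absent
- sugar_2: brown-paper-wrapped pair of sugar lumps, 36 x 18 x 14 mm (long axis x, width y), 20 g, loose. Origin: centre of its underside, z up as it lies at the start. May be absent
- sugar_3: brown-paper-wrapped pair of sugar lumps, 36 x 18 x 14 mm (long axis x, width y), 20 g, loose. Origin: centre of its underside, z up as it lies at the start. May be absent
- sugar_4: brown-paper-wrapped pair of sugar lumps, 36 x 18 x 14 mm (long axis x, width y), 20 g, loose. Origin: centre of its underside, z up as it lies at the start. May be absent
- mug: bystander: white stacking mug upside down, 70 mm diameter, 90 mm high, with handle. Origin: centre of its underside. Leave it alone
- sugar_bowl: bystander: small glass bowl with sugar cubes, 77 mm diameter, 54 mm high. Origin: centre of its underside. Leave it alone
- creamer: bystander: creamer tin with a lid, 55 mm diameter, 82 mm high. Origin: centre of its underside. Leave it alone
- sugar_dispenser: bystander: glass sugar dispenser with chrome spout, 69 mm diameter, 121 mm high. Origin: centre of its underside. Leave it alone
There are look-alikes about, which are no part of the job. There is more than one size of the cap; the one meant has the size given above.

How it is judged:
By the outcome, as a careful person would: the job done as asked, in the order asked, and still so for the second after the job is handed in, with the robot touching nothing.
Of sugar_1, sugar_2, sugar_3, sugar_4 only 2 to 4 are there at a start; the rules pass over those that are not, and their reading is None.
At some moment in a run one of sugar_1, sugar_2, sugar_3, sugar_4, cap, lid may be knocked a few centimetres aside while the robot is not near it.
Once in a run the grip may slacken for a moment while it holds something.
It also fails if it takes over 210 s, if anything falls off the work surface, if the arm or the gripper's body presses on something with over 40 N, if the wrist force passes 120 N, or if a joint passes its speed limit or range.

## Working session

There is one attempt and no reset: what is moved stays moved. The work goes in short steps, Python scripts to look and compute and a tool call to move; the robot and the scene stay as the last step left them, time stands still between calls to the robot, and variables do not carry over. Pictures are saved under pics/ and viewed, on a budget of 14 in all, crops included, one or two more only if the job needs it, and the job is handed in when it is done.

Besides the shell and the picture viewer there is one more tool, called after "Emit:" as name([rows], argument=value, ...), one row to a line, values as JSON. move_arm: Moves the arm, as the interface text tells. Its arguments: {"type":"object","properties":{"targets":{"type":"array","items":{"type":"array","items":{"type":"number","minimum":-1,"maximum":1}}},"claw":{"type":"number"},"squeeze":{"type":"number"}},"required":["targets"]}

```bash
ls; mkdir -p pics
cat > h.py <<'E'
import numpy as np, cv2
from station import r, vision
from scipy.spatial.transform import Rotation as R
def snap(name,f=None):
    s=r.get_state(); p=vision.read_camera(name)
    if name=="wrist":
        q=s["eef_rot"]; T=np.eye(4); T[:3,:3]=R.from_quat([q[1],q[2],q[3],q[0]]).as_matrix(); T[:3,3]=s["tcp_pos"]
        M=T@np.array(p["mount"]); p["P"]=M[:3,3]; p["Rm"]=M[:3,:3]
    else:
        p["P"]=np.array(p["position"]); Q=np.array(p["rotation"],float)
        p["Rm"]=Q if Q.shape==(3,3) else R.from_quat([Q[1],Q[2],Q[3],Q[0]]).as_matrix()
    p["K"]=np.array([[p["fx"],0,p["cx"]],[0,p["fy"],p["cy"]],[0,0,1]]); p["D"]=np.array(p["distortion"],float)
    if f: cv2.imwrite("pics/"+f,p["color"][:,:,::-1])
    return p
def px2w(p,uv,z):
    uv=np.array(uv,float).reshape(-1,1,2); n=cv2.undistortPoints(uv,p["K"],p["D"]).reshape(-1,2)
    d=np.c_[n[:,0],-n[:,1],-np.ones(len(n))]@p["Rm"].T
    return p["P"]+d*((z-p["P"][2])/d[:,2])[:,None]
def w2px(p,X):
    c=(np.array(X,float).reshape(-1,3)-p["P"])@p["Rm"]; c=c*[1,-1,-1]
    return cv2.projectPoints(c,np.zeros(3),np.zeros(3),p["K"],p["D"])[0].reshape(-1,2)
E
cat > a.py <<'E'
from h import *
np.set_printoptions(precision=4,suppress=True)
print(r.get_state())
for c in ["top","scene","wrist"]:
    p=snap(c,c+"0.png"); print(c,p["P"],p["Rm"].tolist(),p["fx"])
    for q in ["caddy","lid","cap","sugar_1","mug","sugar_bowl","creamer","sugar_dispenser","clip_front"]:
        for d in vision.look_for(q,p): print(q,round(d["score"],2),np.round(d["extent"]))
    for q in ["caddy","lid","cap","cap_top","neck_top","sugar_1","hinge_front","hinge_back","hinge_left","hinge_right"]:
        for d in vision.tip_of(q,p):
            print("tip",q,round(d["score"],2),np.round(d["at"]),px2w(p,d["at"],{"neck_top":.048,"cap_top":.032}.get(q,.0875 if "hinge" in q else 0))[0])
E
python3 a.py
```

```text
pics
{'t': 0.0, 'joint_positions': array([ 1.178 ,  0.4238,  1.6307,  0.    ,  1.0886, -0.019 ]), 'joint_velocities': array([ 0.0009, -0.0003, -0.0026, -0.0004,  0.0006,  0.0001]), 'tau': array([ -0.0018, -54.4617, -27.3678,   0.0643,   0.0225,  -0.0001]), 'tcp_pos': array([0.2281, 0.5816, 0.4039]), 'eef_rot': array([-0.0002,  0.1858,  0.9826, -0.0007]), 'wrist_force': array([-0.8076,  0.4999,  1.4117]), 'torque': array([-0.0178,  0.0224, -0.0294]), 'grip_width': 1.0005417049032697}
top [-0.1396 -0.363   1.911 ] [[0.4427759360741561, 0.826542155544221, -0.34753062532957824], [-0.8966261664050661, 0.40959409377868594, -0.16820878710510861], [0.0033148380668732436, 0.386083855463978, 0.9224577325810981]] 503.2326861724659
caddy 0.83 [274. 179. 319. 231.]
lid 0.58 [216. 166. 260. 209.]
lid 0.16 [271. 179. 322. 229.]
cap 0.7 [391. 280. 412. 300.]
cap 0.61 [333. 247. 349. 263.]
sugar_1 0.64 [374. 271. 381. 278.]
sugar_1 0.52 [352. 231. 360. 235.]
sugar_1 0.49 [368. 248. 373. 256.]
mug 0.6 [419. 248. 438. 273.]
sugar_bowl 0.76 [311. 160. 328. 178.]
creamer 0.65 [224. 138. 241. 161.]
sugar_
[... 2774 characters left out ...]
.] [0.4549 0.0323 0.0875]
tip hinge_front 0.53 [294. 216.] [ 0.4793 -0.0124  0.0875]
tip hinge_front 0.35 [313. 208.] [ 0.5442 -0.0291  0.0875]
tip hinge_front 0.33 [432. 320.] [ 0.5004 -0.5217  0.0875]
tip hinge_back 0.71 [301. 183.] [0.5919 0.0767 0.0875]
tip hinge_left 0.85 [268. 192.] [0.4899 0.1219 0.0875]
tip hinge_left 0.52 [346. 263.] [ 0.469  -0.2454  0.0875]
tip hinge_right 0.79 [312. 208.] [ 0.5412 -0.0273  0.0875]
wrist [0.1554 0.6113 0.3849] [[0.3659667044211957, -0.8910229786016237, -0.26860086161249924], [0.930627810456369, 0.3505470811146855, 0.1051124270824169], [0.0004996601561298871, -0.2884350802621999, 0.9574993236623531]] 360.7760898504406
lid 0.66 [178. 370. 262. 400.]
```

```bash
python3 -c "
import cv2
a=cv2.imread('pics/scene0.png')[110:370,200:480]; b=cv2.imread('pics/top0.png')[120:320,200:460]
cv2.imwrite('pics/s1.png',cv2.resize(a,None,fx=2.3,fy=2.3,interpolation=2));cv2.imwrite('pics/t1.png',cv2.resize(b,None,fx=3,fy=3,interpolation=2))"
```

```text
(no output)
```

View pics/s1.png

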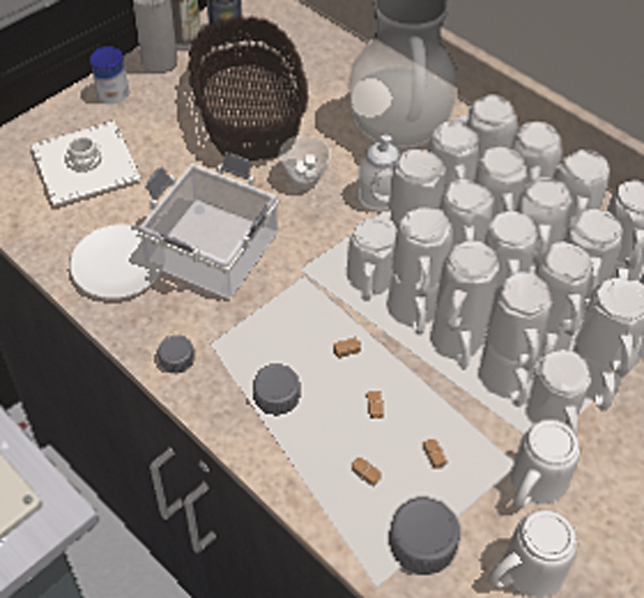

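View pics/t1.png

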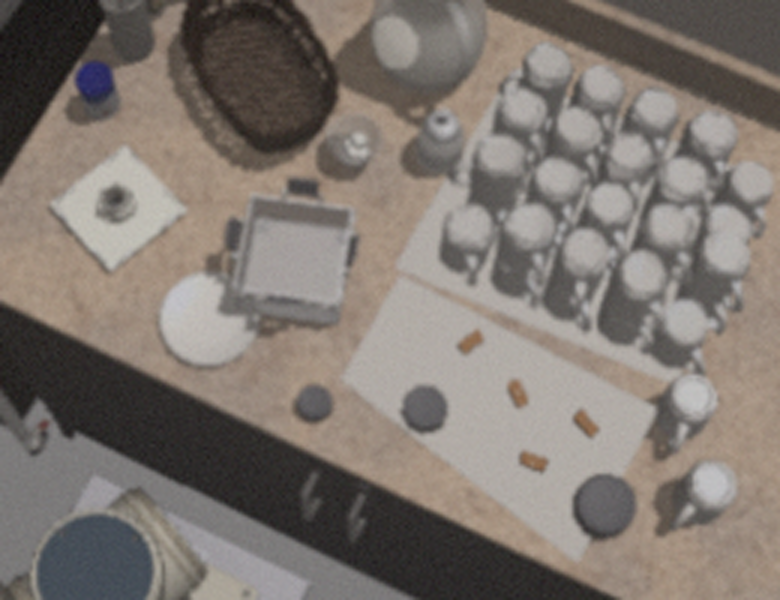

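The pictures show four sugar packets on the mat, and the middle-sized cap at (0.42,-0.19) fits 60 mm. The lid is at (0.48,0.31) and the caddy at (0.52,0.045), with its clips up. Next I look at each closely.

Emit:
move_arm([
  [0.8, -1, 0, 0, 0, 0],
  [0.8, -1, 0, 0, 0, 0],
  [0.8, -1, 0, 0, 0, 0],
  [0.8, -1, 0, 0, 0, 0],
  [0.8, -1, 0, 0, 0, 0],
  [0.8, -1, 0, 0, 0, 0],
  [0.8, -1, 0, 0, 0, 0],
  [0.8, -1, 0, 0, 0, 0],
])

```text
t: 3.8
tcp_pos: [0.4297, 0.3298, 0.4048]
eef_rot: [0.0, 0.188, 0.982, 0.0]
wrist_force: [-0.0, 0.2, 0.2]
grip_width: 0.999
```

```bash
cat > w.py <<'E'
from h import *
import sys
np.set_printoptions(precision=4,suppress=True)
s=r.get_state(); print(s["t"],s["tcp_pos"],s["eef_rot"])
p=snap("wrist",sys.argv[1])
Z={"neck_top":.048,"cap_top":.032}
for q in sys.argv[2:]:
    for d in vision.tip_of(q,p): print("tip",q,round(d["score"],2),np.round(d["at"]),px2w(p,d["at"],Z.get(q,.0875 if "hinge" in q else 0))[0])
np.savez("pics/"+sys.argv[1]+".npz",P=p["P"],Rm=p["Rm"],K=p["K"],D=p["D"],color=p["color"])
E
python3 w.py w1.png lid neck_top
```

```text
3.8 [0.4297 0.3298 0.4048] [0.0002 0.1877 0.9822 0.    ]
tip lid 0.82 [328. 216.] [0.4913 0.3119 0.    ]
tip neck_top 0.88 [327. 226.] [0.4847 0.3133 0.048 ]
```

Emit:
move_arm([
  [0.2, -1, 0, 0, 0, 0],
  [0.2, -1, 0, 0, 0, 0],
  [0.2, -1, 0, 0, 0, 0],
  [0.2, -1, 0, 0, 0, 0],
  [0.2, -1, 0, 0, 0, 0],
  [0.2, -1, 0, 0, 0, 0],
  [0.2, -1, 0, 0, 0, 0],
  [0.2, -1, 0, 0, 0, 0],
])

```text
t: 4.75
tcp_pos: [0.478, 0.0833, 0.4047]
eef_rot: [-0.0, 0.185, 0.983, 0.0]
wrist_force: [0.4, 1.3, 0.0]
grip_width: 0.998
```

```bash
python3 w.py w2.png caddy hinge_front hinge_back hinge_left hinge_right
```

```text
4.75 [0.478  0.0833 0.4047] [-0.0001  0.1851  0.9827  0.0002]
tip caddy 0.57 [308. 207.] [0.5205 0.0488 0.    ]
tip hinge_front 0.96 [248. 176.] [0.4502 0.026  0.0875]
tip hinge_back 0.96 [358. 294.] [0.5924 0.0752 0.0875]
tip hinge_back 0.74 [370. 183.] [0.4941 0.1212 0.0875]
tip hinge_left 0.67 [373. 184.] [0.4954 0.1231 0.0875]
tip hinge_right 0.92 [246. 283.] [ 0.5437 -0.0194  0.0875]
```

Emit:
move_arm([
  [-0.04, -1, 0, 0, 0, 0],
  [-0.04, -1, 0, 0, 0, 0],
  [-0.04, -1, 0, 0, 0, 0],
  [-0.04, -1, 0, 0, 0, 0],
  [-0.04, -1, 0, 0, 0, 0],
  [-0.04, -1, 0, 0, 0, 0],
  [-0.04, -1, 0, 0, 0, 0],
])

```text
t: 5.75
tcp_pos: [0.468, -0.1689, 0.4045]
eef_rot: [-0.0, 0.187, 0.982, 0.0]
wrist_force: [0.6, 0.8, -0.7]
grip_width: 1.004
```

Emit:
move_arm([
  [0, -0.6, 0, 0, 0, 0],
  [0, -0.6, 0, 0, 0, 0],
  [0, -0.6, 0, 0, 0, 0],
  [0, -0.6, 0, 0, 0, 0],
  [0, -0.6, 0, 0, 0, 0],
  [0, -0.6, 0, 0, 0, 0],
])

```text
t: 6.35
tcp_pos: [0.4685, -0.3162, 0.4043]
eef_rot: [-0.001, 0.185, 0.983, 0.0]
wrist_force: [-0.5, 0.2, -0.6]
grip_width: 1.0
```

```bash
python3 w.py w3.png cap cap_top sugar_1; python3 -c "
import cv2,numpy as np
a=[cv2.imread('pics/w%d.png'%i) for i in (1,2,3)]
cv2.imwrite('pics/w123.png',cv2.resize(np.vstack([np.hstack(a[:2]),np.hstack([a[2],a[2]*0])]),(800,500),interpolation=3))"
```

```text
6.35 [ 0.4685 -0.3162  0.4043] [-0.0005  0.1849  0.9828  0.0005]
tip cap 0.93 [180. 148.] [ 0.3973 -0.4544  0.    ]
tip cap 0.64 [417.  71.] [ 0.4158 -0.1915  0.    ]
tip cap_top 0.66 [167. 154.] [ 0.398  -0.4555  0.032 ]
tip cap_top 0.63 [428.  69.] [ 0.416  -0.1884  0.032 ]
tip cap_top 0.3 [414.  69.] [ 0.4111 -0.2009  0.032 ]
tip sugar_1 0.91 [352. 175.] [ 0.4947 -0.2914  0.    ]
tip sugar_1 0.84 [273. 126.] [ 0.4137 -0.3504  0.    ]
tip sugar_1 0.64 [436. 176.] [ 0.529  -0.2053  0.    ]
tip sugar_1 0.57 [265. 206.] [ 0.493  -0.3946  0.    ]
```

View pics/w123.png

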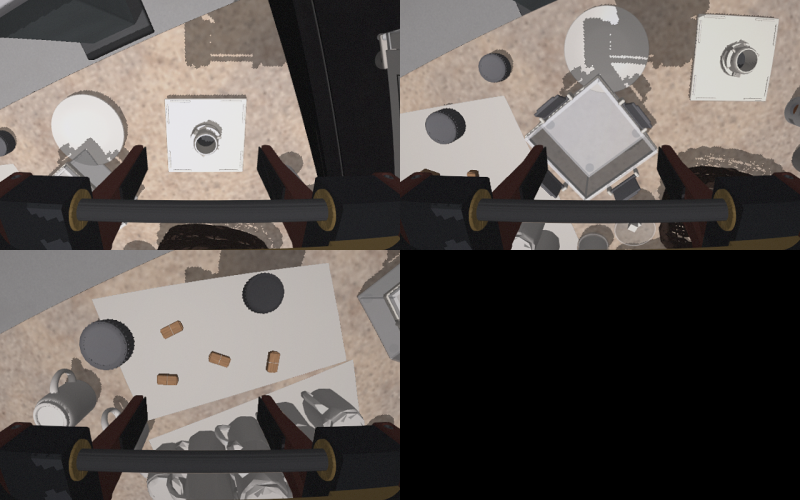

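```bash
cat > seg.py <<'E'
from h import *
np.set_printoptions(precision=4,suppress=True)
def ld(f): return dict(np.load("pics/"+f+".npz"))
def rect(p,m,z):
    ys,xs=np.nonzero(m); X=px2w(p,np.c_[xs,ys],z)[:,:2]
    c,(w,h),a=cv2.minAreaRect((X*1000).astype(np.float32))
    if w<h: w,h,a=h,w,a+90
    return np.array(c)/1000,w,h,(a+90)%180-90
def comps(m,n):
    k,l,s,_=cv2.connectedComponentsWithStats(m.astype(np.uint8)); return [l==i for i in range(1,k) if s[i,4]>n]
def sugars(p):
    h=cv2.cvtColor(p["color"],cv2.COLOR_RGB2HSV).astype(int)
    return [rect(p,m,.008) for m in comps((h[...,0]<20)&(h[...,1]>105)&(h[...,2]>60),80)]
if __name__=="__main__":
    p=ld("w3.png")
    for x in sugars(p): print("sugar",x)
    g=p["color"].astype(int)
    for m in comps((g.max(2)<100),300):
        ys,xs=np.nonzero(m)
        if ys.max()<260: print("dark",rect(p,m,.02),xs.min(),xs.max(),ys.min(),ys.max())
    p=ld("w1.png"); g=p["color"].astype(int)
    for m in comps((g.min(2)>165),3000):
        ys,xs=np.nonzero(m); print("white",rect(p,m,.0135),xs.min(),xs.max(),ys.min(),ys.max())
E
python3 seg.py
```

```text
sugar (array([ 0.4141, -0.3392]), 19.127029418945312, 16.836284637451172, -83.70701265335083)
sugar (array([ 0.4157, -0.3582]), 16.939926147460938, 16.098562240600586, 3.6714093685150146)
sugar (array([ 0.4855, -0.3   ]), 18.6243839263916, 17.968080520629883, 50.21651077270508)
sugar (array([ 0.5214, -0.2031]), 19.696020126342773, 18.796669006347656, 68.74984741210938)
sugar (array([ 0.498 , -0.2848]), 17.767305374145508, 15.970173835754395, -39.36720657348633)
sugar (array([ 0.5389, -0.2119]), 19.748029708862305, 15.8834810256958, 61.56571578979492)
sugar (array([ 0.4893, -0.3993]), 17.649545669555664, 15.580498695373535, -24.679908752441406)
sugar (array([ 0.4964, -0.3821]), 17.995603561401367, 17.4942626953125, 68.64144897460938)
sugar (array([ 0.5597, -0.6012]), 21.960206985473633, 17.62192726135254, -67.76750564575195)
sugar (array([ 0.7784, -0.1516]), 105.52901458740234, 31.7686824798584, -15.514823913574219)
sugar (array([ 0.5863, -0.645 ]), 102.2484359741211, 32.062957763671875, -26.874942779541016)
sugar (array([ 0.9066, -0.106 ]), 219.03433227539062, 38.400089263916016, 68.3350830078125)
dark (array([ 0.3677, -0.1756]), 125.99702453613281, 32.622398376464844, 77.05451202392578) 358 487 0 41
dark (array([ 0.442 , -0.0056]), 99.04510498046875, 29.882036209106445, -71.84356307983398) 571 639 0 74
dark (array([ 0.4143, -0.1921]), 63.824825286865234, 62.016845703125, 48.04765701293945) 387 454 36 101
dark (array([ 0.3965, -0.4566]), 95.12206268310547, 82.41865539550781, -84.05031633377075) 127 214 110 191
white (array([0.4755, 0.3227]), 343.3678894042969, 339.3670654296875, -5.633613586425781) 146 498 41 319
white (array([0.3876, 0.12  ]), 148.1097869873047, 107.25115203857422, 60.756431579589844) 68 197 151 247
```

Run:
```python
from h import *
np.set_printoptions(precision=3,suppress=True)
p=snap("scene")
for a in [(355,285),(370,300),(395,285),(410,318),(440,320),(465,357),(510,398),(305,270),(525,425)]:
    print(a,px2w(p,np.array(a)/2.3+[200,110],0)[0][:2])
for a in [(372,235),(425,222),(472,258),(525,292),(415,165)]:
    u=np.array(a)/2.3+[200,110]; print(a,*[px2w(p,u,z)[0][:2] for z in (.09,.16)])
q=r.get_state()["joint_positions"]; print(q)
```

```text
(355, 285) [ 0.614 -0.147]
(370, 300) [ 0.609 -0.179]
(395, 285) [ 0.653 -0.186]
(410, 318) [ 0.625 -0.238]
(440, 320) [ 0.652 -0.269]
(465, 357) [ 0.629 -0.331]
(510, 398) [ 0.621 -0.411]
(305, 270) [ 0.583 -0.079]
(525, 425) [ 0.603 -0.449]
(372, 235) [ 0.638 -0.15 ] [ 0.591 -0.188]
(425, 222) [ 0.706 -0.185] [ 0.654 -0.221]
(472, 258) [ 0.701 -0.269] [ 0.65  -0.299]
(525, 292) [ 0.706 -0.352] [ 0.654 -0.377]
(415, 165) [ 0.778 -0.105] [ 0.721 -0.146]
[-0.616  0.336  1.763  0.     1.042 -1.815]
```

Emit:
move_arm([
  [0.246, 0.434, -0.4, 0, 0, -0.0147],
  [0.246, 0.434, -0.4, 0, 0, -0.0147],
  [0.246, 0.434, -0.4, 0, 0, -0.0147],
  [0.246, 0.434, -0.6, 0, 0, -0.0147],
  [0.246, 0.434, -0.872, 0, 0, -0.0147],
  [0.246, 0.434, -0.872, 0, 0, -0.0147],
  [0.246, 0.434, -0.872, 0, 0, -0.0147],
  [0.246, 0.434, -0.872, 0, 0, -0.0147],
], claw=0.0, squeeze=20)

```text
t: 7.4
tcp_pos: [0.5298, -0.2091, 0.1861]
eef_rot: [-0.0, 0.231, 0.973, 0.0]
wrist_force: [0.3, 0.4, 0.8]
grip_width: 0.501
```

Emit:
move_arm([
  [0, 0, 0, 0, 0, 0],
  [0, 0, 0, 0, 0, 0],
  [0, 0, 0, 0, 0, 0],
  [0, 0, 0, 0, 0, 0],
  [0, 0, 0, 0, 0, 0],
], claw=1)

```text
t: 7.9
tcp_pos: [0.5298, -0.2098, 0.1871]
eef_rot: [0.0, 0.231, 0.973, -0.0]
wrist_force: [-0.4, -0.0, 3.8]
grip_width: 0.201
```

Emit:
move_arm([
  [0, 0, 0.2, 0, 0, 0],
  [0, 0, 0.4, 0, 0, 0],
  [0, 0, 0.6, 0, 0, 0],
  [0, 0, 0.6, 0, 0, 0],
])

```text
t: 8.3
tcp_pos: [0.5317, -0.2106, 0.3434]
eef_rot: [0.006, 0.231, 0.973, -0.001]
wrist_force: [0.8, -0.8, -0.5]
grip_width: 0.203
```

Emit:
move_arm([
  [-0.088, 0.911, 0, 0, 0, -0.123],
  [-0.088, 0.911, 0, 0, 0, -0.123],
  [-0.088, 0.911, 0, 0, 0, -0.123],
  [-0.088, 0.911, 0, 0, 0, -0.123],
  [-0.088, 0.911, 0, 0, 0, -0.123],
  [-0.088, 0.911, 0, 0, 0, -0.123],
  [-0.088, 0.911, 0, 0, 0, -0.123],
])

```text
t: 9.0
tcp_pos: [0.5073, 0.0193, 0.3362]
eef_rot: [-0.0, 0.58, 0.815, -0.0]
wrist_force: [-0.0, -0.2, 0.3]
grip_width: 0.202
```

Emit:
move_arm([
  [0, 0, -0.2, 0, 0, 0],
  [0, 0, -0.4, 0, 0, 0],
  [0, 0, -0.452, 0, 0, 0],
  [0, 0, -0.452, 0, 0, 0],
])

```text
t: 9.4
tcp_pos: [0.5069, 0.0174, 0.2219]
eef_rot: [-0.002, 0.581, 0.814, -0.002]
wrist_force: [0.0, 0.1, 0.1]
grip_width: 0.203
```

Emit:
move_arm([
  [0, 0, 0, 0, 0, 0],
  [0, 0, 0, 0, 0, 0],
  [0, 0, 0, 0, 0, 0],
  [0, 0, 0.2, 0, 0, 0],
  [0, 0, 0.452, 0, 0, 0],
  [0, 0, 0.452, 0, 0, 0],
  [0, 0, 0.452, 0, 0, 0],
], claw=0.1)

```text
t: 10.1
tcp_pos: [0.5085, 0.0181, 0.3399]
eef_rot: [0.003, 0.581, 0.814, 0.002]
wrist_force: [0.1, -0.5, -0.0]
grip_width: 0.453
```

Emit:
move_arm([
  [-0.032, -0.625, 0, 0, 0, -0.081],
  [-0.032, -0.625, 0, 0, 0, -0.081],
  [-0.032, -0.625, 0, 0, 0, -0.081],
  [-0.032, -0.625, 0, 0, 0, -0.081],
  [-0.032, -0.625, 0, 0, 0, -0.081],
])

```text
t: 10.6
tcp_pos: [0.4989, -0.1397, 0.3352]
eef_rot: [-0.001, 0.768, 0.64, -0.001]
wrist_force: [0.1, 0.5, -0.2]
grip_width: 0.449
```

Emit:
move_arm([
  [-0.032, -0.625, 0, 0, 0, -0.081],
  [-0.032, -0.625, 0, 0, 0, -0.081],
  [-0.032, -0.625, 0, 0, 0, -0.081],
  [-0.032, -0.625, 0, 0, 0, -0.081],
  [-0.032, -0.625, 0, 0, 0, -0.081],
  [-0.032, -0.625, 0, 0, 0, -0.081],
])

```text
t: 11.2
tcp_pos: [0.4916, -0.2931, 0.3357]
eef_rot: [-0.001, 0.903, 0.43, -0.0]
wrist_force: [0.4, -0.5, 0.8]
grip_width: 0.449
```

```bash
cat > chk.py <<'E'
import sys
from seg import *
s=r.get_state(); q=s["eef_rot"]; M=R.from_quat([q[1],q[2],q[3],q[0]]).as_matrix()
print("t",round(s["t"],2),s["tcp_pos"],"yaw_y",np.degrees(np.arctan2(M[1,1],M[0,1])))
p=snap("wrist",sys.argv[1])
c=[x for x in sugars(p) if 10<x[2]<24 and x[1]<45 and x[0][0]<.6 and -.45<x[0][1]<.15]
for x in c: print(x[0],x[1],x[2],x[3])
for i in range(len(c)):
    for j in range(i):
        d=c[i][0]-c[j][0]
        if np.hypot(*d)<.025: print("PAIR",(c[i][0]+c[j][0])/2,np.degrees(np.arctan2(d[1],d[0])))
E
python3 chk.py c1.png
```

```text
t 11.2 [ 0.4916 -0.2931  0.3357] yaw_y -39.09449413439064
[ 0.4841 -0.3002] 17.175867080688477 15.423806190490723 -42.409549713134766
[ 0.4139 -0.3406] 21.071056365966797 18.169160842895508 7.924475193023682
[ 0.4158 -0.3584] 21.55316734313965 17.016386032104492 9.834367752075195
PAIR [ 0.4149 -0.3495] -83.70914707844938
```

Emit:
move_arm([
  [0, 0, -0.2, 0, 0, 0],
  [0, 0, -0.4, 0, 0, 0],
  [0, 0, -0.6, 0, 0, 0],
  [0, 0, -0.6, 0, 0, 0],
  [0, 0, -0.6, 0, 0, 0],
])

```text
t: 11.75
tcp_pos: [0.492, -0.2928, 0.1858]
eef_rot: [-0.001, 0.903, 0.43, -0.0]
wrist_force: [0.1, -0.6, -0.1]
grip_width: 0.454
```

Emit:
move_arm([
  [0, 0, 0, 0, 0, 0],
  [0, 0, 0, 0, 0, 0],
  [0, 0, 0, 0, 0, 0],
  [0, 0, 0, 0, 0, 0],
  [0, 0, 0.2, 0, 0, 0],
  [0, 0, 0.4, 0, 0, 0],
  [0, 0, 0.6, 0, 0, 0],
  [0, 0, 0.6, 0, 0, 0],
], claw=1)

```text
t: 12.55
tcp_pos: [0.4935, -0.2956, 0.3436]
eef_rot: [0.005, 0.904, 0.428, 0.003]
wrist_force: [-0.3, 0.7, 0.0]
grip_width: 0.202
```

Emit:
move_arm([
  [0.115, 0.654, 0, 0, 0, 0.081],
  [0.115, 0.654, 0, 0, 0, 0.081],
  [0.115, 0.654, 0, 0, 0, 0.081],
  [0.115, 0.654, 0, 0, 0, 0.081],
  [0.115, 0.654, 0, 0, 0, 0.081],
])

```text
t: 13.05
tcp_pos: [0.5205, -0.129, 0.3364]
eef_rot: [-0.0, 0.766, 0.643, -0.0]
wrist_force: [-0.5, -1.5, 0.5]
grip_width: 0.199
```

Emit:
move_arm([
  [0.115, 0.654, 0, 0, 0, 0.081],
  [0.115, 0.654, 0, 0, 0, 0.081],
  [0.115, 0.654, 0, 0, 0, 0.081],
  [0.115, 0.654, 0, 0, 0, 0.081],
  [0.115, 0.654, 0, 0, 0, 0.081],
  [0.115, 0.654, 0, 0, 0, 0.081],
])

```text
t: 13.65
tcp_pos: [0.5492, 0.0314, 0.3363]
eef_rot: [-0.0, 0.582, 0.813, -0.0]
wrist_force: [-0.4, 0.8, -0.4]
grip_width: 0.205
```

Emit:
move_arm([
  [0, 0, -0.2, 0, 0, 0],
  [0, 0, -0.4, 0, 0, 0],
  [0, 0, -0.452, 0, 0, 0],
  [0, 0, -0.452, 0, 0, 0],
])

```text
t: 14.05
tcp_pos: [0.5484, 0.031, 0.222]
eef_rot: [-0.002, 0.582, 0.813, -0.002]
wrist_force: [0.7, -0.6, -0.0]
grip_width: 0.203
```

Emit:
move_arm([
  [0, 0, 0, 0, 0, 0],
  [0, 0, 0, 0, 0, 0],
  [0, 0, 0, 0, 0, 0],
  [0, 0, 0.2, 0, 0, 0],
  [0, 0, 0.452, 0, 0, 0],
  [0, 0, 0.452, 0, 0, 0],
  [0, 0, 0.452, 0, 0, 0],
], claw=0.1)

```text
t: 14.75
tcp_pos: [0.55, 0.0327, 0.3401]
eef_rot: [0.003, 0.581, 0.814, 0.002]
wrist_force: [-0.1, -0.1, -0.0]
grip_width: 0.453
```

Emit:
move_arm([
  [-0.269, -0.767, 0, 0, 0, -0.019],
  [-0.269, -0.767, 0, 0, 0, -0.019],
  [-0.269, -0.767, 0, 0, 0, -0.019],
  [-0.269, -0.767, 0, 0, 0, -0.019],
  [-0.269, -0.767, 0, 0, 0, -0.019],
  [-0.269, -0.767, 0, 0, 0, -0.019],
])

```text
t: 15.35
tcp_pos: [0.481, -0.1601, 0.3355]
eef_rot: [-0.001, 0.629, 0.777, -0.0]
wrist_force: [-0.3, 0.5, 0.6]
grip_width: 0.452
```

Emit:
move_arm([
  [-0.269, -0.767, 0, 0, 0, -0.019],
  [-0.269, -0.767, 0, 0, 0, -0.019],
  [-0.269, -0.767, 0, 0, 0, -0.019],
  [-0.269, -0.767, 0, 0, 0, -0.019],
  [-0.269, -0.767, 0, 0, 0, -0.019],
  [-0.269, -0.767, 0, 0, 0, -0.019],
])

```text
t: 15.95
tcp_pos: [0.415, -0.3505, 0.3358]
eef_rot: [-0.001, 0.674, 0.739, 0.0]
wrist_force: [-0.5, 0.5, -0.5]
grip_width: 0.459
```

```bash
python3 chk.py c2.png
```

```text
t 15.95 [ 0.415  -0.3505  0.3358] yaw_y 5.274938854013399
[ 0.414  -0.3389] 18.73741912841797 16.721681594848633 -84.77887487411499
[ 0.4154 -0.3589] 16.081567764282227 15.705196380615234 5.2215352058410645
[ 0.4974 -0.3825] 19.609403610229492 18.137554168701172 64.63561248779297
[ 0.4891 -0.4009] 17.834794998168945 16.0753173828125 -23.50396728515625
PAIR [ 0.4147 -0.3489] -86.08086966413373
PAIR [ 0.4932 -0.3917] -114.44498177402505
```

Emit:
move_arm([
  [0, 0, -0.2, 0, 0, 0],
  [0, 0, -0.4, 0, 0, 0],
  [0, 0, -0.6, 0, 0, 0],
  [0, 0, -0.6, 0, 0, 0],
  [0, 0, -0.6, 0, 0, 0],
])

```text
t: 16.5
tcp_pos: [0.4159, -0.3486, 0.1857]
eef_rot: [-0.001, 0.672, 0.74, 0.0]
wrist_force: [-0.4, -0.6, 0.3]
grip_width: 0.447
```

Emit:
move_arm([
  [0, 0, 0, 0, 0, 0],
  [0, 0, 0, 0, 0, 0],
  [0, 0, 0, 0, 0, 0],
  [0, 0, 0, 0, 0, 0],
  [0, 0, 0.2, 0, 0, 0],
  [0, 0, 0.4, 0, 0, 0],
  [0, 0, 0.6, 0, 0, 0],
  [0, 0, 0.6, 0, 0, 0],
], claw=1)

```text
t: 17.3
tcp_pos: [0.4162, -0.3524, 0.3432]
eef_rot: [0.006, 0.674, 0.739, 0.0]
wrist_force: [0.2, -0.6, -0.4]
grip_width: 0.206
```

Emit:
move_arm([
  [0.153, 0.833, 0, 0, 0, 0.019],
  [0.153, 0.833, 0, 0, 0, 0.019],
  [0.153, 0.833, 0, 0, 0, 0.019],
  [0.153, 0.833, 0, 0, 0, 0.019],
  [0.153, 0.833, 0, 0, 0, 0.019],
  [0.153, 0.833, 0, 0, 0, 0.019],
])

```text
t: 17.9
tcp_pos: [0.4529, -0.1412, 0.3362]
eef_rot: [-0.0, 0.627, 0.779, -0.0]
wrist_force: [0.0, 0.4, 0.4]
grip_width: 0.2
```

Emit:
move_arm([
  [0.153, 0.833, 0, 0, 0, 0.019],
  [0.153, 0.833, 0, 0, 0, 0.019],
  [0.153, 0.833, 0, 0, 0, 0.019],
  [0.153, 0.833, 0, 0, 0, 0.019],
  [0.153, 0.833, 0, 0, 0, 0.019],
  [0.153, 0.833, 0, 0, 0, 0.019],
  [0.153, 0.833, 0, 0, 0, 0.019],
])

```text
t: 18.6
tcp_pos: [0.4911, 0.0641, 0.3363]
eef_rot: [-0.0, 0.581, 0.814, -0.0]
wrist_force: [-0.0, -0.0, -0.4]
grip_width: 0.201
```

Emit:
move_arm([
  [0, 0, -0.2, 0, 0, 0],
  [0, 0, -0.4, 0, 0, 0],
  [0, 0, -0.452, 0, 0, 0],
  [0, 0, -0.452, 0, 0, 0],
])

```text
t: 19.0
tcp_pos: [0.4904, 0.0639, 0.2222]
eef_rot: [-0.002, 0.582, 0.814, -0.002]
wrist_force: [-0.9, 0.0, -0.5]
grip_width: 0.199
```

Emit:
move_arm([
  [0, 0, 0, 0, 0, 0],
  [0, 0, 0, 0, 0, 0],
  [0, 0, 0, 0, 0, 0],
  [0, 0, 0.2, 0, 0, 0],
  [0, 0, 0.452, 0, 0, 0],
  [0, 0, 0.452, 0, 0, 0],
  [0, 0, 0.452, 0, 0, 0],
], claw=0.1)

```text
t: 19.7
tcp_pos: [0.4919, 0.0658, 0.3398]
eef_rot: [0.003, 0.58, 0.814, 0.002]
wrist_force: [-0.0, 1.1, -0.4]
grip_width: 0.448
```

Emit:
move_arm([
  [0.003, -0.917, 0, 0, 0, -0.059],
  [0.003, -0.917, 0, 0, 0, -0.059],
  [0.003, -0.917, 0, 0, 0, -0.059],
  [0.003, -0.917, 0, 0, 0, -0.059],
  [0.003, -0.917, 0, 0, 0, -0.059],
  [0.003, -0.917, 0, 0, 0, -0.059],
  [0.003, -0.917, 0, 0, 0, -0.059],
])

```text
t: 20.4
tcp_pos: [0.4913, -0.1638, 0.3354]
eef_rot: [-0.001, 0.721, 0.693, -0.0]
wrist_force: [-0.5, -0.3, -1.0]
grip_width: 0.451
```

Emit:
move_arm([
  [0.003, -0.917, 0, 0, 0, -0.059],
  [0.003, -0.917, 0, 0, 0, -0.059],
  [0.003, -0.917, 0, 0, 0, -0.059],
  [0.003, -0.917, 0, 0, 0, -0.059],
  [0.003, -0.917, 0, 0, 0, -0.059],
  [0.003, -0.917, 0, 0, 0, -0.059],
  [0.003, -0.917, 0, 0, 0, -0.059],
])

```text
t: 21.1
tcp_pos: [0.4928, -0.3915, 0.3356]
eef_rot: [-0.001, 0.836, 0.549, -0.0]
wrist_force: [-0.2, -0.4, 0.1]
grip_width: 0.452
```

```bash
python3 chk.py c3.png
```

```text
t 21.1 [ 0.4928 -0.3915  0.3356] yaw_y -23.441837831594146
[ 0.4955 -0.3815] 18.779220581054688 16.71772575378418 66.52430725097656
[ 0.4875 -0.3999] 16.924514770507812 15.743717193603516 -23.464630126953125
PAIR [ 0.4915 -0.3907] -113.51589672368586
```

Emit:
move_arm([
  [0, 0, -0.2, 0, 0, 0],
  [0, 0, -0.4, 0, 0, 0],
  [0, 0, -0.6, 0, 0, 0],
  [0, 0, -0.6, 0, 0, 0],
  [0, 0, -0.6, 0, 0, 0],
])

```text
t: 21.65
tcp_pos: [0.4932, -0.3907, 0.1859]
eef_rot: [-0.001, 0.835, 0.55, -0.0]
wrist_force: [-0.9, 0.2, -0.8]
grip_width: 0.449
```

Emit:
move_arm([
  [0, 0, 0, 0, 0, 0],
  [0, 0, 0, 0, 0, 0],
  [0, 0, 0, 0, 0, 0],
  [0, 0, 0, 0, 0, 0],
  [0, 0, 0.2, 0, 0, 0],
  [0, 0, 0.4, 0, 0, 0],
  [0, 0, 0.6, 0, 0, 0],
  [0, 0, 0.6, 0, 0, 0],
], claw=1)

```text
t: 22.45
tcp_pos: [0.4944, -0.3944, 0.3443]
eef_rot: [0.006, 0.836, 0.548, 0.002]
wrist_force: [-0.5, -0.9, 1.0]
grip_width: 0.203
```

Emit:
move_arm([
  [0.08, 0.946, 0, 0, 0, 0.059],
  [0.08, 0.946, 0, 0, 0, 0.059],
  [0.08, 0.946, 0, 0, 0, 0.059],
  [0.08, 0.946, 0, 0, 0, 0.059],
  [0.08, 0.946, 0, 0, 0, 0.059],
  [0.08, 0.946, 0, 0, 0, 0.059],
  [0.08, 0.946, 0, 0, 0, 0.059],
])

```text
t: 23.15
tcp_pos: [0.5127, -0.1558, 0.3365]
eef_rot: [0.0, 0.72, 0.694, -0.0]
wrist_force: [0.2, -0.3, 0.1]
grip_width: 0.202
```

Emit:
move_arm([
  [0.08, 0.946, 0, 0, 0, 0.059],
  [0.08, 0.946, 0, 0, 0, 0.059],
  [0.08, 0.946, 0, 0, 0, 0.059],
  [0.08, 0.946, 0, 0, 0, 0.059],
  [0.08, 0.946, 0, 0, 0, 0.059],
  [0.08, 0.946, 0, 0, 0, 0.059],
  [0.08, 0.946, 0, 0, 0, 0.059],
])

```text
t: 23.85
tcp_pos: [0.533, 0.0794, 0.3364]
eef_rot: [0.0, 0.58, 0.814, -0.0]
wrist_force: [-0.1, -0.4, -0.3]
grip_width: 0.201
```

Emit:
move_arm([
  [0, 0, -0.2, 0, 0, 0],
  [0, 0, -0.4, 0, 0, 0],
  [0, 0, -0.452, 0, 0, 0],
  [0, 0, -0.452, 0, 0, 0],
])

```text
t: 24.25
tcp_pos: [0.5321, 0.0783, 0.222]
eef_rot: [-0.002, 0.582, 0.814, -0.002]
wrist_force: [0.6, 0.3, -0.4]
grip_width: 0.2
```

Emit:
move_arm([
  [0, 0, 0, 0, 0, 0],
  [0, 0, 0, 0, 0, 0],
  [0, 0, 0, 0, 0, 0],
  [0, 0, 0.2, 0, 0, 0],
  [0, 0, 0.452, 0, 0, 0],
  [0, 0, 0.452, 0, 0, 0],
  [0, 0, 0.452, 0, 0, 0],
], claw=0.1)

```text
t: 24.95
tcp_pos: [0.5335, 0.0803, 0.3401]
eef_rot: [0.003, 0.58, 0.814, 0.002]
wrist_force: [0.4, 0.8, 0.5]
grip_width: 0.446
```

Emit:
move_arm([
  [-0.213, 0.473, 0.36, 0, 0, 0],
  [-0.213, 0.473, 0.36, 0, 0, 0],
  [-0.213, 0.473, 0.36, 0, 0, 0],
  [-0.213, 0.473, 0.36, 0, 0, 0],
  [-0.213, 0.473, 0.36, 0, 0, 0],
  [-0.213, 0.473, 0.36, 0, 0, 0],
], claw=-1)

```text
t: 25.55
tcp_pos: [0.4792, 0.1977, 0.425]
eef_rot: [-0.001, 0.581, 0.814, -0.001]
wrist_force: [0.6, -0.9, -0.1]
grip_width: 0.957
```

```bash
python3 w.py w4.png lid neck_top caddy hinge_front hinge_back hinge_left hinge_right; python3 -c "
from h import *
snap('top','t4.png');snap('scene','s4.png')"
```

```text
25.55 [0.4792 0.1977 0.425 ] [-0.0005  0.5805  0.8142 -0.0012]
tip lid 0.85 [371.  62.] [0.4938 0.3132 0.    ]
tip neck_top 0.76 [376.  54.] [0.4906 0.3169 0.048 ]
tip caddy 0.6 [314. 275.] [0.5171 0.0523 0.    ]
tip caddy 0.2 [314. 252.] [0.5073 0.0831 0.    ]
tip hinge_front 0.71 [242. 318.] [0.4487 0.0269 0.0875]
tip hinge_back 0.64 [386. 321.] [0.5915 0.0726 0.0875]
tip hinge_left 0.84 [316. 253.] [0.4973 0.1232 0.0875]
tip hinge_right 0.71 [316. 377.] [ 0.5458 -0.021   0.0875]
```

View pics/w4.png

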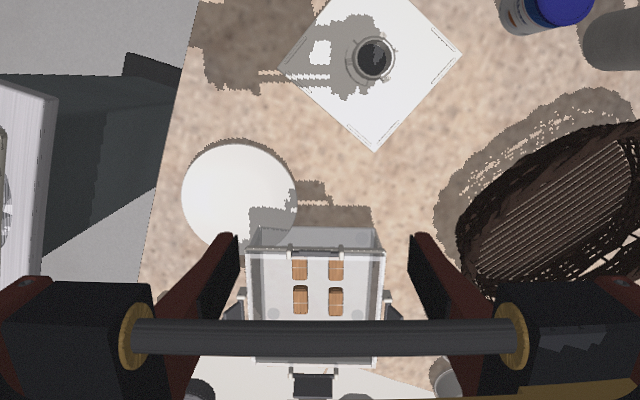

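Run:
```python
from seg import *
for f in ("w1.png","w4.png"):
    p=ld(f); g=p["color"].astype(int)
    sd=w2px(p,[.4847,.275 if f=="w1.png" else .27,.015])[0].astype(int)
    for th in (190,205,215):
        m=(g.min(2)>th).astype(np.uint8); m=cv2.morphologyEx(m,cv2.MORPH_OPEN,np.ones((3,3)))
        k,l,s,_=cv2.connectedComponentsWithStats(m)
        i=l[sd[1],sd[0]]; print(f,th,i,s[i],rect(p,l==i,.015))
```

```text
w1.png 190 2 [  264   158   130   117 12227] (array([0.4896, 0.3132]), 136.41981506347656, 135.8669891357422, 68.34264373779297)
w1.png 205 2 [  264   159   130   116 11776] (array([0.4901, 0.3129]), 136.23681640625, 134.8086700439453, 68.31462097167969)
w1.png 215 2 [  264   159   130   116 11355] (array([0.4901, 0.3129]), 135.93153381347656, 134.7916717529297, 68.31462097167969)
w4.png 190 1 [ 303    0  159  152 9901] (array([0.4903, 0.313 ]), 136.81658935546875, 136.52798461914062, 68.5588150024414)
w4.png 205 1 [ 307    0  155  152 9605] (array([0.4904, 0.3129]), 136.26593017578125, 136.07376098632812, 68.52558135986328)
w4.png 215 1 [ 310    0  152  152 9270] (array([0.4903, 0.3129]), 136.2244415283203, 135.67584228515625, 68.6468734741211)
```

Run:
```python
from h import *
np.set_printoptions(precision=4,suppress=True)
for c in("wrist","top","scene"):
    p=snap(c); 
    for d in vision.masks_of("lid",p)[:2]:
        ys,xs=np.nonzero(d["mask"]); X=px2w(p,np.c_[xs,ys],.013)[:,:2]; print(c,d["score"],np.round(d["extent"]),cv2.minAreaRect((X*1000).astype(np.float32)))
    for d in vision.tip_of("neck_top",p): print(d["score"],px2w(p,d["at"],.048)[0])
```

```text
wrist 0.57 [274.   2. 461. 151.] ((490.4765625, 313.02227783203125), (140.81700134277344, 140.15235900878906), 68.19476318359375)
wrist 0.15 [295. 371. 332. 399.] ((569.0404052734375, -108.7620620727539), (56.60298156738281, 47.65436553955078), 19.139137268066406)
0.58 [0.4889 0.3155 0.048 ]
0.47 [0.5044 0.0514 0.048 ]
top 0.48 [239. 186. 262. 209.] ((475.2826232910156, 263.48492431640625), (47.20819091796875, 118.58924865722656), 75.2432632446289)
0.61 [0.5037 0.3156 0.048 ]
scene 0.85 [212. 163. 258. 204.] ((487.39312744140625, 305.4875793457031), (147.0279541015625, 142.7837371826172), 69.87895965576172)
scene 0.19 [258. 176. 324. 240.] ((547.0286865234375, 94.55387878417969), (246.03701782226562, 219.093017578125), 19.11147117614746)
0.82 [0.4737 0.2887 0.048 ]
```

Emit:
move_arm([
  [0.041, 0.453, -0.3, 0, 0, -0.1128],
  [0.041, 0.453, -0.3, 0, 0, -0.1128],
  [0.041, 0.453, -0.3, 0, 0, -0.1128],
  [0.041, 0.453, -0.544, 0, 0, -0.1128],
  [0.041, 0.453, -0.544, 0, 0, -0.1128],
  [0.041, 0.453, -0.544, 0, 0, -0.1128],
  [0.041, 0.453, -0.544, 0, 0, -0.1128],
  [0.041, 0.453, -0.544, 0, 0, -0.1128],
], claw=-0.6)

```text
t: 27.3
tcp_pos: [0.4903, 0.3118, 0.2921]
eef_rot: [0.0, 0.827, 0.563, 0.001]
wrist_force: [-0.8, -0.4, -0.4]
grip_width: 0.795
```

Emit:
move_arm([
  [0, 0, 0, 0, 0, 0],
  [0, 0, 0, 0, 0, 0],
  [0, 0, 0, 0, 0, 0],
])

```text
t: 27.6
tcp_pos: [0.4898, 0.3115, 0.2914]
eef_rot: [0.0, 0.827, 0.562, 0.001]
wrist_force: [-0.2, 0.4, -0.0]
grip_width: 0.798
```

```bash
cat > st.py <<'E'
from h import *
np.set_printoptions(precision=4,suppress=True)
s=r.get_state(); q=s["eef_rot"]; M=R.from_quat([q[1],q[2],q[3],q[0]]).as_matrix()
print("t",round(s["t"],2),s["tcp_pos"],"yaw_y",np.degrees(np.arctan2(M[1,1],M[0,1])),"z",M[:,2],s["wrist_force"],s["torque"],s["grip_width"])
E
python3 st.py; python3 w.py w5.png neck_top lid
```

```text
t 27.6 [0.4898 0.3115 0.2914] yaw_y -21.585499920293156 z [ 0.001   0.0006 -1.    ] [-0.1853  0.3757 -0.0285] [-0.0298  0.1002 -0.0561] 0.7982274007927368
27.6 [0.4898 0.3115 0.2914] [0.     0.827  0.5622 0.0006]
tip lid 0.65 [323. 193.] [0.4903 0.3113 0.    ]
```

View pics/w5.png

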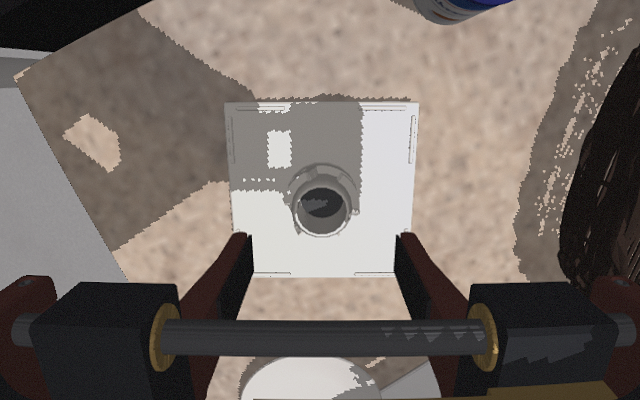

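Emit:
move_arm([
  [0.002, 0.004, -0.15, 0, 0, 0],
  [0.002, 0.004, -0.25, 0, 0, 0],
  [0.002, 0.004, -0.364, 0, 0, 0],
  [0.002, 0.004, -0.364, 0, 0, 0],
  [0.002, 0.004, -0.364, 0, 0, 0],
])

```text
t: 28.25
tcp_pos: [0.4902, 0.3126, 0.1993]
eef_rot: [-0.0, 0.827, 0.562, -0.0]
wrist_force: [0.3, -0.2, -0.9]
grip_width: 0.8
```

Emit:
move_arm([
  [0, 0, 0, 0, 0, 0],
  [0, 0, 0, 0, 0, 0],
  [0, 0, 0, 0, 0, 0],
  [0, 0, 0, 0, 0, 0],
  [0, 0, 0, 0, 0, 0],
  [0, 0, 0, 0, 0, 0],
], claw=1, squeeze=45)

```text
t: 28.85
tcp_pos: [0.4901, 0.3126, 0.1999]
eef_rot: [-0.0, 0.827, 0.562, -0.0]
wrist_force: [-0.6, -0.2, 3.2]
grip_width: 0.58
```

Emit:
move_arm([
  [0, 0, 0.1, 0, 0, 0],
  [0, 0, 0.2, 0, 0, 0],
  [0, 0, 0.36, 0, 0, 0],
  [0, 0, 0.52, 0, 0, 0],
  [0, 0, 0.6, 0, 0, 0],
  [0, 0, 0.6, 0, 0, 0],
  [0, 0, 0.6, 0, 0, 0],
])

```text
t: 29.55
tcp_pos: [0.4899, 0.3124, 0.349]
eef_rot: [0.0, 0.827, 0.562, -0.0]
wrist_force: [-0.3, -0.0, -1.3]
grip_width: 0.581
```

```bash
python3 st.py
```

```text
t 29.55 [0.4899 0.3124 0.349 ] yaw_y -21.596536635786464 z [-0.0003 -0.0002 -1.    ] [-0.3441 -0.0127 -1.3048] [-0.1107  0.0448  0.0397] 0.5811646823533302
```

Emit:
move_arm([
  [0.02, -0.18, 0, 0, 0, 0.02],
  [0.04, -0.35, 0, 0, 0, 0.04],
  [0.061, -0.525, 0, 0, 0, 0.056],
  [0.061, -0.525, 0, 0, 0, 0.056],
  [0.061, -0.525, 0, 0, 0, 0.056],
])

```text
t: 30.05
tcp_pos: [0.5052, 0.1804, 0.3479]
eef_rot: [-0.001, 0.717, 0.697, -0.001]
wrist_force: [-0.0, 0.5, -1.7]
grip_width: 0.578
```

Emit:
move_arm([
  [0.02, -0.18, 0, 0, 0, 0.02],
  [0.04, -0.35, 0, 0, 0, 0.04],
  [0.061, -0.525, 0, 0, 0, 0.056],
  [0.061, -0.525, 0, 0, 0, 0.056],
  [0.061, -0.525, 0, 0, 0, 0.056],
  [0.061, -0.525, 0, 0, 0, 0.056],
  [0.061, -0.525, 0, 0, 0, 0.056],
])

```text
t: 30.75
tcp_pos: [0.5206, 0.0516, 0.3493]
eef_rot: [-0.0, 0.582, 0.813, -0.0]
wrist_force: [-0.4, 0.4, -1.4]
grip_width: 0.58
```

```bash
python3 st.py;  python3 w.py w6.png neck_top hinge_front hinge_back hinge_left hinge_right
python3 - <<'E'
from seg import *
p=ld("w6.png")
c=[.5205,.0505]; a=np.radians(18.7); A=np.array([[np.cos(a),-np.sin(a)],[np.sin(a),np.cos(a)]])
im=p["color"][:,:,::-1].copy()
def poly(h,z,col):
    q=np.array([[h,h],[-h,h],[-h,-h],[h,-h]])@A.T+c
    cv2.polylines(im,[w2px(p,np.c_[q,[z]*4]).astype(int)],True,col,1)
poly(.07,.08,(0,0,255)); poly(.065,.08,(0,255,0)); poly(.07,0,(255,0,0)); poly(.069,.164,(255,0,255))
cv2.imwrite("pics/w6o.png",im)
E
```

```text
t 30.75 [0.5206 0.0516 0.3493] yaw_y 18.79985830092916 z [-0.0005  0.0001 -1.    ] [-0.4211  0.3907 -1.35  ] [-0.0033  0.0479  0.0158] 0.5804181198012904
30.75 [0.5206 0.0516 0.3493] [-0.0003  0.5821  0.8131 -0.0001]
tip neck_top 0.74 [318. 287.] [ 0.5464 -0.0359  0.048 ]
tip hinge_left 0.58 [323.  92.] [0.497  0.1236 0.0875]
```

View pics/w6o.png

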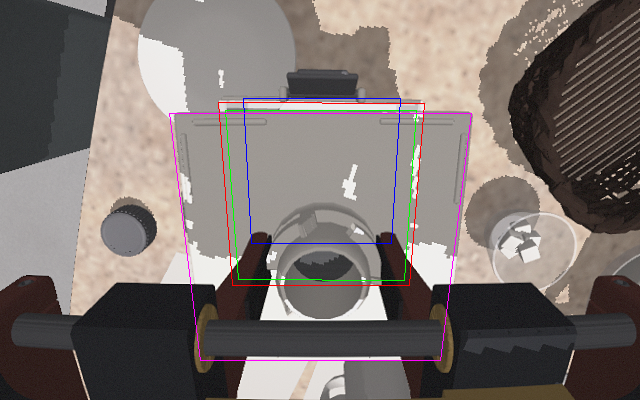

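Emit:
move_arm([
  [0, -0.003, -0.1, 0, 0, 0],
  [0, -0.003, -0.2, 0, 0, 0],
  [0, -0.003, -0.24, 0, 0, 0],
  [0, -0.003, -0.26, 0, 0, 0],
  [0, -0.003, -0.277, 0, 0, 0],
  [0, -0.003, -0.277, 0, 0, 0],
])

```text
t: 31.65
tcp_pos: [0.5209, 0.0494, 0.2806]
eef_rot: [0.0, 0.583, 0.813, 0.0]
wrist_force: [0.6, -0.4, -1.6]
grip_width: 0.58
```

Emit:
move_arm([
  [0, 0, -0.008, 0, 0, 0],
  [0, 0, -0.014, 0, 0, 0],
  [0, 0, -0.014, 0, 0, 0],
  [0, 0, -0.014, 0, 0, 0],
])

```text
t: 32.05
tcp_pos: [0.5207, 0.0493, 0.2771]
eef_rot: [0.0, 0.583, 0.813, 0.0]
wrist_force: [-0.1, 0.2, -1.7]
grip_width: 0.585
```

```bash
python3 st.py
```

```text
t 32.05 [0.5207 0.0493 0.2771] yaw_y 18.722298941021464 z [ 0.0004  0.     -1.    ] [-0.1132  0.2144 -1.6526] [-0.0481  0.0164  0.0361] 0.5854235281992389
```

Emit:
move_arm([
  [0, 0, -0.008, 0, 0, 0],
  [0, 0, -0.014, 0, 0, 0],
  [0, 0, -0.02, 0, 0, 0],
  [0, 0, -0.026, 0, 0, 0],
  [0, 0, -0.03, 0, 0, 0],
  [0, 0, -0.03, 0, 0, 0],
])

```text
t: 32.65
tcp_pos: [0.5209, 0.0495, 0.273]
eef_rot: [0.0, 0.583, 0.813, 0.0]
wrist_force: [-13.3, 0.6, 43.6]
grip_width: 0.578
```

```bash
python3 st.py
```

```text
t 32.65 [0.5209 0.0495 0.273 ] yaw_y 18.718341251940114 z [ 0.001   0.0003 -1.    ] [-13.2682   0.607   43.5763] [-0.0887  2.5391 -0.1411] 0.5782148130857683
```

Emit:
move_arm([
  [0, 0, 0.016, 0, 0, 0],
  [-0.007, 0, 0.016, 0, 0, 0],
  [-0.007, 0, 0.016, 0, 0, 0],
])

```text
t: 32.95
tcp_pos: [0.5191, 0.0494, 0.2735]
eef_rot: [0.0, 0.583, 0.813, 0.0]
wrist_force: [0.1, 0.5, 4.5]
grip_width: 0.58
```

```bash
python3 st.py
```

```text
t 32.95 [0.5191 0.0494 0.2735] yaw_y 18.735591340136036 z [ 0.001  0.    -1.   ] [0.115  0.5384 4.5229] [-0.0947  0.0195  0.091 ] 0.5802564523225839
```

Emit:
move_arm([
  [0, 0, -0.004, 0, 0, 0],
  [0, 0, -0.008, 0, 0, 0],
  [0, 0, -0.01, 0, 0, 0],
  [0, 0, -0.01, 0, 0, 0],
])

```text
t: 33.35
tcp_pos: [0.5193, 0.0494, 0.2731]
eef_rot: [0.0, 0.583, 0.813, 0.0]
wrist_force: [-9.4, 0.1, 32.6]
grip_width: 0.58
```

```bash
python3 st.py
```

```text
t 33.35 [0.5193 0.0494 0.2731] yaw_y 18.73865230942327 z [ 0.0006 -0.     -1.    ] [-9.3577  0.0992 32.5964] [-0.2869  1.7303  0.0612] 0.5801381000076324
```

Emit:
move_arm([
  [0, 0, 0.012, 0, 0, 0],
  [0, 0, 0.012, 0, 0, 0],
])

```text
t: 33.55
tcp_pos: [0.519, 0.0493, 0.2739]
eef_rot: [0.0, 0.583, 0.813, 0.0]
wrist_force: [0.9, 1.4, -0.1]
grip_width: 0.579
```

Emit:
move_arm([
  [0, 0, 0, 0, 0, 0],
  [0, 0, 0, 0, 0, 0],
  [0, 0, 0, 0, 0, 0],
  [0, 0, 0, 0, 0, 0],
  [0, 0, 0.2, 0, 0, 0],
  [0, 0, 0.5, 0, 0, 0],
  [0, 0, 0.5, 0, 0, 0],
  [0, 0, 0.5, 0, 0, 0],
], claw=-0.6)

```text
t: 34.35
tcp_pos: [0.5201, 0.0494, 0.4028]
eef_rot: [0.003, 0.583, 0.813, 0.002]
wrist_force: [0.6, -0.1, -0.3]
grip_width: 0.8
```

```bash
python3 st.py
cat > ov.py <<'E'
from seg import *
import sys
p=snap("wrist"); f=sys.argv[1]; lid_z=float(sys.argv[2])
c=[.5205,.0505]; a=np.radians(18.7); A=np.array([[np.cos(a),-np.sin(a)],[np.sin(a),np.cos(a)]])
im=p["color"][:,:,::-1].copy()
def poly(h,z,col):
    q=np.array([[h,h],[-h,h],[-h,-h],[h,-h]])@A.T+c
    cv2.polylines(im,[w2px(p,np.c_[q,[z]*4]).astype(int)],True,col,1)
poly(.07,.08,(0,0,255)); poly(.069,lid_z+.015,(255,0,255))
cv2.imwrite("pics/"+f,im)
g=p["color"].astype(int)
for q in ("neck_top","hinge_front","hinge_back","hinge_left","hinge_right"):
    for d in vision.tip_of(q,p)[:1]: print(q,d["score"],px2w(p,d["at"],lid_z+.048 if q=="neck_top" else .0875)[0])
E
python3 ov.py w7.png .07
```

```text
t 34.35 [0.5201 0.0494 0.4028] yaw_y 18.72307328619602 z [ 0.0075  0.0005 -1.    ] [ 0.5658 -0.1122 -0.2922] [-0.0722 -0.0173  0.0665] 0.7998976038330992
neck_top 0.57 [0.5172 0.0512 0.118 ]
hinge_front 0.94 [0.4478 0.0269 0.0875]
hinge_back 0.82 [0.5928 0.0713 0.0875]
hinge_left 0.7 [0.4949 0.1245 0.0875]
hinge_right 0.81 [ 0.5421 -0.0213  0.0875]
```

View pics/w7.png

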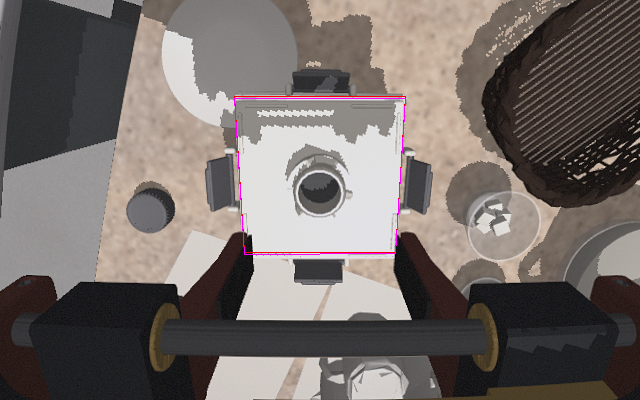

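Run:
```python
from seg import *
def caddy(X):
    a=np.radians(18.7); d=X[:,:2]-[.5205,.0505]; return np.c_[d@[np.cos(a),np.sin(a)],d@[-np.sin(a),np.cos(a)]]*1000
p=snap("top"); s=snap("scene"); w=snap("wrist")
print("basket top cam", [caddy(px2w(p,[[289,169],[262,155],[310,153]],z)).round().tolist() for z in (0,.1,.15)])
print("scene", [caddy(px2w(s,np.array([[245,158],[205,130],[300,135],[250,18],[195,70]])/2.3+[200,110],z)).round().tolist() for z in (0,.1,.15,.2)])
print("wrist",[caddy(px2w(w,[[485,90],[505,148],[545,175],[500,60]],z)).round().tolist() for z in (0,.1,.15)])
# clip tips in wrist image w7 : outer edges, for lean
for nm,uv in dict(left=[320,70],front=[208,183],back=[432,187],right=[318,283]).items():
    for z in (.095,.105,.112): print(nm,z,caddy(px2w(w,uv,z)).round(1))
```

```text
basket top cam [[[179.0, 66.0], [230.0, 192.0], [267.0, -12.0]], [[130.0, 53.0], [178.0, 173.0], [213.0, -20.0]], [[105.0, 47.0], [153.0, 163.0], [187.0, -25.0]]]
scene [[[176.0, 39.0], [203.0, 126.0], [260.0, -15.0], [488.0, 198.0], [323.0, 215.0]], [[90.0, -12.0], [115.0, 68.0], [167.0, -61.0], [376.0, 134.0], [224.0, 149.0]], [[47.0, -37.0], [71.0, 39.0], [120.0, -84.0], [319.0, 101.0], [175.0, 116.0]], [[4.0, -62.0], [27.0, 10.0], [74.0, -107.0], [263.0, 69.0], [126.0, 83.0]]]
wrist [[[164.0, 77.0], [194.0, 17.0], [244.0, -12.0], [177.0, 107.0]], [[121.0, 78.0], [142.0, 33.0], [179.0, 12.0], [130.0, 100.0]], [[99.0, 78.0], [116.0, 42.0], [147.0, 24.0], [106.0, 96.0]]]
left 0.095 [[-4.1 90.9]]
left 0.105 [[-4.  90.5]]
left 0.112 [[-3.9 90.2]]
front 0.095 [[-96.    3.4]]
front 0.105 [[-92.7   6.1]]
front 0.112 [[-90.3   7.9]]
back 0.095 [[87.4 -0. ]]
back 0.105 [[84.3  2.8]]
back 0.112 [[82.1  4.7]]
right 0.095 [[ -6.4 -88.6]]
right 0.105 [[ -6.2 -82.7]]
right 0.112 [[ -6.1 -78.5]]
```

Emit:
move_arm([
  [-0.134, 0.413, 0, 0, 0, 0],
  [-0.134, 0.413, -0.1, 0, 0, 0],
  [-0.134, 0.413, -0.316, 0, 0, 0],
  [-0.134, 0.413, -0.316, 0, 0, 0],
  [-0.134, 0.413, -0.316, 0, 0, 0],
  [-0.134, 0.413, -0.316, 0, 0, 0],
  [-0.134, 0.413, -0.316, 0, 0, 0],
], claw=1, squeeze=20)

```text
t: 35.5
tcp_pos: [0.4865, 0.152, 0.3215]
eef_rot: [0.001, 0.583, 0.812, 0.001]
wrist_force: [0.1, -0.7, 0.4]
grip_width: 0.201
```

Emit:
move_arm([
  [0, 0, -0.08, 0, 0, 0],
  [0, 0, -0.16, 0, 0, 0],
  [0, 0, -0.16, 0, 0, 0],
])

```text
t: 35.8
tcp_pos: [0.4854, 0.1518, 0.2795]
eef_rot: [-0.0, 0.583, 0.812, -0.001]
wrist_force: [0.0, 0.4, 0.3]
grip_width: 0.008
```

```bash
python3 st.py
```

```text
t 35.8 [0.4854 0.1518 0.2795] yaw_y 18.65384997908737 z [-0.0014 -0.0005 -1.    ] [0.0078 0.3935 0.3457] [-0.0127  0.1142  0.0059] 0.007758942609053111
```

Emit:
move_arm([
  [0.011, -0.033, 0, 0, 0, 0],
  [0.023, -0.067, 0, 0, 0, 0],
  [0.034, -0.1, 0, 0, 0, 0],
  [0.045, -0.133, 0, 0, 0, 0],
  [0.057, -0.167, 0, 0, 0, 0],
  [0.068, -0.201, 0, 0, 0, 0],
  [0.068, -0.201, 0, 0, 0, 0],
])

```text
t: 36.5
tcp_pos: [0.5032, 0.101, 0.2805]
eef_rot: [0.001, 0.583, 0.812, 0.0]
wrist_force: [0.7, -2.5, 3.2]
grip_width: 0.008
```

```bash
python3 st.py
```

```text
t 36.5 [0.5032 0.101  0.2805] yaw_y 18.665389214041628 z [ 0.0017 -0.0005 -1.    ] [ 0.7277 -2.5081  3.2121] [-0.4207 -0.1247 -0.024 ] 0.007707398889930711
```

Emit:
move_arm([
  [0, 0, -0.012, 0, 0, 0],
  [0, 0, -0.024, 0, 0, 0],
  [0, 0, -0.036, 0, 0, 0],
  [0, 0, -0.038, 0, 0, 0],
  [0, 0, -0.038, 0, 0, 0],
])

```text
t: 37.0
tcp_pos: [0.5027, 0.1025, 0.2717]
eef_rot: [0.0, 0.582, 0.813, 0.0]
wrist_force: [-3.7, -4.3, 22.2]
grip_width: 0.005
```

```bash
python3 st.py
```

```text
t 37.0 [0.5027 0.1025 0.2717] yaw_y 18.770269106154075 z [ 0.0009 -0.0004 -1.    ] [-3.6563 -4.2712 22.2066] [-0.9078  0.6808  0.0273] 0.00500583294302074
```

Emit:
move_arm([
  [0, 0, 0.15, 0, 0, 0],
  [0, 0, 0.238, 0, 0, 0],
  [0.209, -0.618, 0.238, 0, 0, 0],
  [0.209, -0.618, 0.238, 0, 0, 0],
  [0.209, -0.618, 0.238, 0, 0, 0],
  [0.209, -0.618, 0.238, 0, 0, 0],
  [0.209, -0.618, 0.238, 0, 0, 0],
  [0.209, -0.618, 0.238, 0, 0, 0],
])

```text
t: 37.8
tcp_pos: [0.554, -0.0512, 0.3291]
eef_rot: [-0.001, 0.583, 0.813, -0.0]
wrist_force: [0.3, 0.2, 0.3]
grip_width: 0.004
```

Emit:
move_arm([
  [0, 0, -0.1, 0, 0, 0],
  [0, 0, -0.2, 0, 0, 0],
  [0, 0, -0.2, 0, 0, 0],
  [0, 0, -0.2, 0, 0, 0],
])

```text
t: 38.2
tcp_pos: [0.5543, -0.0507, 0.2798]
eef_rot: [-0.001, 0.582, 0.813, -0.0]
wrist_force: [0.2, -0.1, -0.0]
grip_width: 0.002
```

Emit:
move_arm([
  [-0.011, 0.033, 0, 0, 0, 0],
  [-0.023, 0.067, 0, 0, 0, 0],
  [-0.034, 0.1, 0, 0, 0, 0],
  [-0.045, 0.133, 0, 0, 0, 0],
  [-0.057, 0.167, 0, 0, 0, 0],
  [-0.068, 0.201, 0, 0, 0, 0],
  [-0.068, 0.201, 0, 0, 0, 0],
])

```text
t: 38.9
tcp_pos: [0.5373, -0.0005, 0.2803]
eef_rot: [-0.0, 0.582, 0.813, 0.0]
wrist_force: [-0.3, 2.5, 2.2]
grip_width: 0.007
```

Emit:
move_arm([
  [0, 0, -0.012, 0, 0, 0],
  [0, 0, -0.024, 0, 0, 0],
  [0, 0, -0.036, 0, 0, 0],
  [0, 0, -0.037, 0, 0, 0],
  [0, 0, -0.037, 0, 0, 0],
])

```text
t: 39.4
tcp_pos: [0.5378, -0.0019, 0.2715]
eef_rot: [-0.0, 0.583, 0.813, 0.0]
wrist_force: [-5.2, 3.6, 16.9]
grip_width: 0.008
```

```bash
python3 st.py
```

```text
t 39.4 [ 0.5378 -0.0019  0.2715] yaw_y 18.68569448990504 z [-0.0002  0.0005 -1.    ] [-5.1882  3.6139 16.9257] [ 0.5961  0.891  -0.0971] 0.007519622529928512
```

Emit:
move_arm([
  [0, 0, 0.15, 0, 0, 0],
  [0, 0, 0.235, 0, 0, 0],
  [-0.487, 0.067, 0.235, 0, 0, 0.125],
  [-0.487, 0.067, 0.235, 0, 0, 0.125],
  [-0.487, 0.067, 0.235, 0, 0, 0.125],
  [-0.487, 0.067, 0.235, 0, 0, 0.125],
  [-0.487, 0.067, 0.235, 0, 0, 0.125],
  [-0.487, 0.067, 0.235, 0, 0, 0.125],
])

```text
t: 40.2
tcp_pos: [0.4157, 0.0145, 0.3291]
eef_rot: [-0.0, 0.225, 0.974, -0.0]
wrist_force: [0.3, 0.4, 0.6]
grip_width: 0.004
```

Emit:
move_arm([
  [0, 0, 0, 0, 0, 0.125],
  [0, 0, 0, 0, 0, 0.125],
  [0, 0, 0, 0, 0, 0.125],
  [0, 0, 0, 0, 0, 0.125],
  [0, 0, 0, 0, 0, 0.125],
  [0, 0, 0, 0, 0, 0.125],
  [0, 0, 0, 0, 0, 0.125],
])

```text
t: 40.9
tcp_pos: [0.4159, 0.0145, 0.329]
eef_rot: [-0.0, -0.163, 0.987, -0.0]
wrist_force: [-0.2, -1.0, -0.1]
grip_width: 0.007
```

Emit:
move_arm([
  [0, 0, -0.1, 0, 0, 0],
  [0, 0, -0.2, 0, 0, 0],
  [0, 0, -0.2, 0, 0, 0],
  [0, 0, -0.2, 0, 0, 0],
])

```text
t: 41.3
tcp_pos: [0.4159, 0.0147, 0.2793]
eef_rot: [-0.001, -0.162, 0.987, 0.0]
wrist_force: [0.2, -0.9, 0.2]
grip_width: 0.007
```

```bash
python3 st.py
```

```text
t 41.3 [0.4159 0.0147 0.2793] yaw_y 108.67277989799071 z [-0.0018 -0.0001 -1.    ] [ 0.1863 -0.8933  0.1782] [-0.0168 -0.0196 -0.033 ] 0.006672794454122864
```

Emit:
move_arm([
  [0.034, 0.012, 0, 0, 0, 0],
  [0.069, 0.024, 0, 0, 0, 0],
  [0.104, 0.036, 0, 0, 0, 0],
  [0.139, 0.047, 0, 0, 0, 0],
  [0.174, 0.059, 0, 0, 0, 0],
  [0.208, 0.071, 0, 0, 0, 0],
  [0.208, 0.071, 0, 0, 0, 0],
])

```text
t: 42.0
tcp_pos: [0.47, 0.0331, 0.2801]
eef_rot: [0.002, -0.163, 0.987, -0.0]
wrist_force: [0.1, 0.0, 0.2]
grip_width: 0.008
```

Emit:
move_arm([
  [0, 0, -0.012, 0, 0, 0],
  [0, 0, -0.024, 0, 0, 0],
  [0, 0, -0.036, 0, 0, 0],
  [0, 0, -0.037, 0, 0, 0],
  [0, 0, -0.037, 0, 0, 0],
])

```text
t: 42.5
tcp_pos: [0.4684, 0.0326, 0.2714]
eef_rot: [0.001, -0.163, 0.987, -0.0]
wrist_force: [-1.2, 1.3, 19.8]
grip_width: 0.003
```

```bash
python3 st.py
```

```text
t 42.5 [0.4684 0.0326 0.2714] yaw_y 108.70970838827589 z [ 0.0019  0.0002 -1.    ] [-1.2126  1.311  19.8067] [0.1841 0.3315 0.0084] 0.0030924468167527583
```

Emit:
move_arm([
  [0, 0, 0.15, 0, 0, 0],
  [0, 0, 0.235, 0, 0, 0],
  [0.2, 0.068, 0.235, 0, 0, 0],
  [0.625, 0.212, 0.235, 0, 0, 0],
  [0.625, 0.212, 0.235, 0, 0, 0],
  [0.625, 0.212, 0.235, 0, 0, 0],
  [0.625, 0.212, 0.235, 0, 0, 0],
  [0.625, 0.212, 0.235, 0, 0, 0],
])

```text
t: 43.3
tcp_pos: [0.6228, 0.0853, 0.3276]
eef_rot: [-0.002, -0.163, 0.987, 0.0]
wrist_force: [-0.4, 0.3, 0.4]
grip_width: 0.01
```

Emit:
move_arm([
  [0, 0, -0.1, 0, 0, 0],
  [0, 0, -0.2, 0, 0, 0],
  [0, 0, -0.2, 0, 0, 0],
  [0, 0, -0.2, 0, 0, 0],
])

```text
t: 43.7
tcp_pos: [0.6231, 0.0851, 0.2789]
eef_rot: [-0.001, -0.162, 0.987, 0.0]
wrist_force: [0.5, 0.6, 0.6]
grip_width: 0.002
```

```bash
python3 st.py
```

```text
t 43.7 [0.6231 0.0851 0.2789] yaw_y 108.69884608810096 z [-0.0022 -0.0003 -1.    ] [0.4672 0.6022 0.5907] [ 0.0744 -0.0475 -0.0449] 0.0017597048119751572
```

Emit:
move_arm([
  [-0.034, -0.012, 0, 0, 0, 0],
  [-0.069, -0.024, 0, 0, 0, 0],
  [-0.104, -0.036, 0, 0, 0, 0],
  [-0.139, -0.047, 0, 0, 0, 0],
  [-0.174, -0.059, 0, 0, 0, 0],
  [-0.208, -0.071, 0, 0, 0, 0],
  [-0.208, -0.071, 0, 0, 0, 0],
])

```text
t: 44.4
tcp_pos: [0.5704, 0.0673, 0.279]
eef_rot: [-0.001, -0.163, 0.987, -0.0]
wrist_force: [-2.4, -1.1, 3.1]
grip_width: 0.007
```

Emit:
move_arm([
  [0, 0, -0.012, 0, 0, 0],
  [0, 0, -0.024, 0, 0, 0],
  [0, 0, -0.036, 0, 0, 0],
  [0, 0, -0.037, 0, 0, 0],
  [0, 0, -0.037, 0, 0, 0],
])

```text
t: 44.9
tcp_pos: [0.5719, 0.0678, 0.2713]
eef_rot: [-0.001, -0.163, 0.987, -0.0]
wrist_force: [-10.6, -2.5, 26.5]
grip_width: 0.004
```

```bash
python3 st.py
```

```text
t 44.9 [0.5719 0.0678 0.2713] yaw_y 108.73296092387717 z [-0.0016 -0.0004 -1.    ] [-10.6321  -2.4507  26.4858] [-0.362   1.8582 -0.0097] 0.0035978838153687977
```

Emit:
move_arm([
  [0, 0, 0.15, 0, 0, 0],
  [0, 0, 0.235, 0, 0, 0],
  [-0.3, -0.1, 0.5, 0, 0, -0.06],
  [-0.3, -0.1, 0.5, 0, 0, -0.11],
  [-0.3, -0.1, 0.5, 0, 0, -0.11],
  [-0.3, -0.1, 0.5, 0, 0, -0.11],
  [-0.3, -0.1, 0.5, 0, 0, -0.11],
  [-0.3, -0.1, 0.5, 0, 0, -0.11],
])

```text
t: 45.7
tcp_pos: [0.4974, 0.0429, 0.3944]
eef_rot: [0.0, 0.182, 0.983, 0.0]
wrist_force: [0.1, -0.5, 0.0]
grip_width: 0.004
```

```bash
python3 st.py; python3 ov.py w8.png .07
```

```text
t 45.7 [0.4974 0.0429 0.3944] yaw_y 69.08299931687725 z [ 0.0001  0.0001 -1.    ] [ 0.1345 -0.5018  0.0336] [ 0.0234  0.0073 -0.0254] 0.003767898184564187
neck_top 0.69 [0.5167 0.0488 0.118 ]
hinge_front 0.9 [0.4475 0.028  0.0875]
hinge_back 0.8 [0.5929 0.0755 0.0875]
hinge_left 0.83 [0.4945 0.1229 0.0875]
hinge_right 0.89 [ 0.542  -0.0174  0.0875]
```

View pics/w8.png

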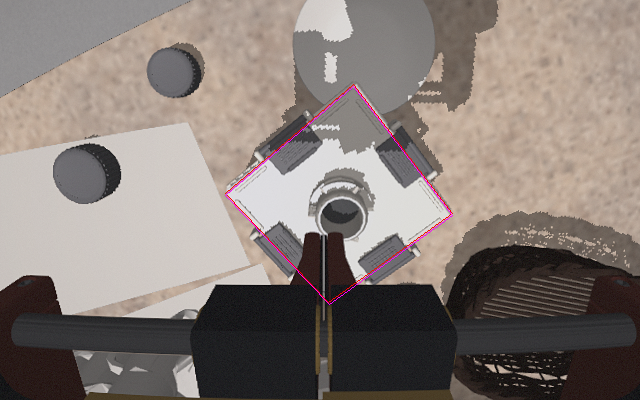

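Emit:
move_arm([
  [-0.165, -0.468, -0.128, 0, 0, -0.151],
  [-0.165, -0.468, -0.128, 0, 0, -0.151],
  [-0.165, -0.468, -0.128, 0, 0, -0.151],
  [-0.165, -0.468, -0.128, 0, 0, -0.151],
  [-0.165, -0.468, -0.128, 0, 0, -0.151],
  [-0.165, -0.468, -0.128, 0, 0, -0.151],
  [-0.165, -0.468, -0.128, 0, 0, -0.151],
], claw=-1)

```text
t: 46.7
tcp_pos: [0.456, -0.0743, 0.3626]
eef_rot: [-0.0, 0.612, 0.791, 0.0]
wrist_force: [0.4, -0.1, -0.1]
grip_width: 0.607
```

Emit:
move_arm([
  [-0.165, -0.468, -0.128, 0, 0, -0.152],
  [-0.165, -0.468, -0.128, 0, 0, -0.152],
  [-0.165, -0.468, -0.128, 0, 0, -0.152],
  [-0.165, -0.468, -0.128, 0, 0, -0.152],
  [-0.165, -0.468, -0.128, 0, 0, -0.152],
  [-0.165, -0.468, -0.128, 0, 0, -0.152],
  [-0.165, -0.468, -0.128, 0, 0, -0.152],
  [-0.165, -0.468, -0.128, 0, 0, -0.152],
])

```text
t: 47.5
tcp_pos: [0.4148, -0.1912, 0.3306]
eef_rot: [-0.0, 0.906, 0.423, -0.0]
wrist_force: [0.4, 0.8, -0.1]
grip_width: 0.999
```

```bash
python3 st.py; python3 w.py w9.png cap cap_top
python3 - <<'E'
from seg import *
p=ld("w9.png"); g=p["color"].astype(int)
m=cv2.morphologyEx(((g.max(2)<125)&(g.max(2)-g.min(2)<20)).astype(np.uint8),cv2.MORPH_OPEN,np.ones((5,5)))>0
for c in comps(m,1000):
    ys,xs=np.nonzero(c)
    if ys.max()<330: print(xs.min(),xs.max(),ys.min(),ys.max(),rect(p,c,.032))
E
```

```text
t 47.5 [ 0.4148 -0.1912  0.3306] yaw_y -39.94287304447987 z [-0.  0. -1.] [ 0.3622  0.7626 -0.0742] [-0.0531  0.127  -0.0508] 0.9993598534983221
47.5 [ 0.4148 -0.1912  0.3306] [-0.      0.9061  0.4231 -0.    ]
tip cap 0.69 [172. 106.] [ 0.358  -0.0585  0.    ]
tip cap 0.66 [321. 180.] [ 0.4136 -0.1899  0.    ]
tip cap 0.64 [464. 366.] [ 0.3981 -0.4502  0.    ]
tip cap 0.37 [322. 188.] [ 0.4092 -0.1964  0.    ]
tip cap_top 0.69 [160. 107.] [ 0.3615 -0.0604  0.032 ]
tip cap_top 0.56 [324. 192.] [ 0.4146 -0.193   0.032 ]
520 639 0 218 (array([ 0.6129, -0.2822]), 192.1713104248047, 100.35041046142578, 62.46720886230469)
288 359 150 223 (array([ 0.4163, -0.19  ]), 60.84401321411133, 57.379032135009766, 50.00083541870117)
```

View pics/w9.png

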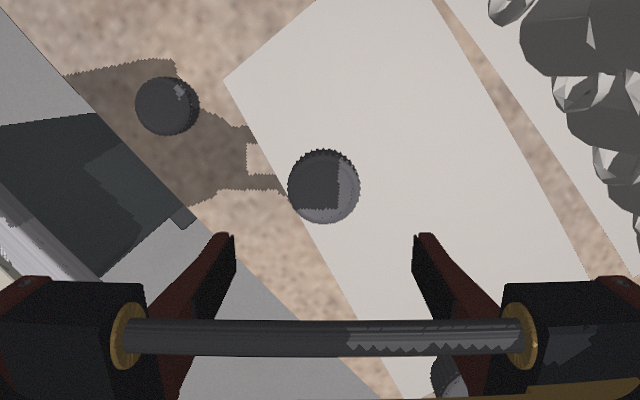

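Emit:
move_arm([
  [0, 0, -0.2, 0, 0, 0],
  [0, 0, -0.35, 0, 0, 0],
  [0, 0, -0.5, 0, 0, 0],
  [0, 0, -0.562, 0, 0, 0],
  [0, 0, -0.562, 0, 0, 0],
  [0, 0, -0.562, 0, 0, 0],
])

```text
t: 48.25
tcp_pos: [0.4149, -0.1912, 0.1903]
eef_rot: [-0.0, 0.906, 0.423, -0.0]
wrist_force: [0.3, -0.1, -0.6]
grip_width: 1.002
```

Emit:
move_arm([
  [0, 0, 0, 0, 0, 0],
  [0, 0, 0, 0, 0, 0],
  [0, 0, 0, 0, 0, 0],
  [0, 0, 0, 0, 0, 0],
  [0, 0, 0, 0, 0, 0],
], claw=1, squeeze=40)

```text
t: 48.75
tcp_pos: [0.4149, -0.1913, 0.1909]
eef_rot: [0.001, 0.906, 0.423, 0.0]
wrist_force: [-0.7, -0.7, 7.2]
grip_width: 0.687
```

```bash
python3 st.py
```

```text
t 48.75 [ 0.4149 -0.1913  0.1909] yaw_y -39.94362317421537 z [ 0.0011 -0.0006 -1.    ] [-0.696  -0.7312  7.2387] [0.0738 0.2557 0.0557] 0.6867434978703818
```

Emit:
move_arm([
  [0, 0, 0.1, 0, 0, 0],
  [0, 0, 0.25, 0, 0, 0],
  [0, 0, 0.4, 0, 0, 0],
  [0, 0, 0.56, 0, 0, 0],
  [0, 0, 0.56, 0, 0, 0],
  [0, 0, 0.56, 0, 0, 0],
])

```text
t: 49.35
tcp_pos: [0.4147, -0.1912, 0.3309]
eef_rot: [0.001, 0.906, 0.423, 0.001]
wrist_force: [-0.6, -0.6, -1.0]
grip_width: 0.69
```

Emit:
move_arm([
  [0.2, 0.48, 0, 0, 0, 0],
  [0.2, 0.48, 0, 0, 0, 0],
  [0.2, 0.48, 0, 0, 0, 0],
  [0.2, 0.48, 0, 0, 0, 0],
  [0.2, 0.48, 0, 0, 0, 0],
])

```text
t: 49.85
tcp_pos: [0.4642, -0.0706, 0.3286]
eef_rot: [-0.001, 0.906, 0.424, -0.001]
wrist_force: [-0.5, -0.4, -2.5]
grip_width: 0.688
```

Emit:
move_arm([
  [0.215, 0.483, 0, 0, 0, 0],
  [0.215, 0.483, 0, 0, 0, 0],
  [0.215, 0.483, 0, 0, 0, 0],
  [0.215, 0.483, 0, 0, 0, 0],
  [0.215, 0.483, 0, 0, 0, 0],
  [0.215, 0.483, 0, 0, 0, 0],
])

```text
t: 50.45
tcp_pos: [0.5176, 0.0482, 0.3294]
eef_rot: [-0.0, 0.906, 0.422, -0.001]
wrist_force: [0.0, -0.0, -1.2]
grip_width: 0.689
```

```bash
python3 st.py; python3 ov.py w10.png .07
```

```text
t 50.45 [0.5176 0.0482 0.3294] yaw_y -40.03425187283019 z [-0.002  -0.0004 -1.    ] [ 0.0033 -0.0365 -1.1861] [-0.0553  0.0816  0.0312] 0.6894396415217023
hinge_front 0.82 [0.4472 0.0264 0.0875]
hinge_back 0.92 [0.5899 0.0746 0.0875]
hinge_left 0.55 [0.4968 0.1252 0.0875]
hinge_right 0.69 [ 0.544  -0.0198  0.0875]
```

View pics/w10.png

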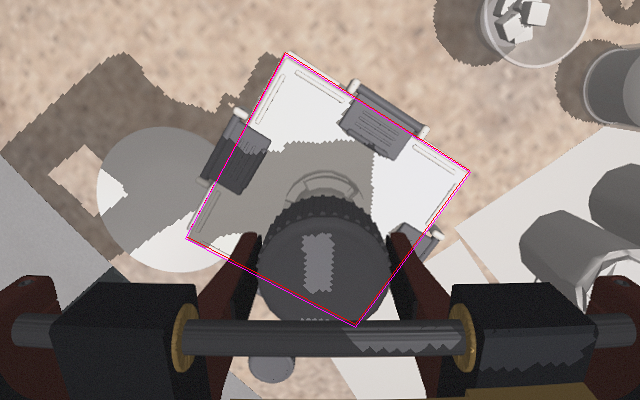

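Emit:
move_arm([
  [0.004, 0.006, -0.04, 0, 0, 0],
  [0.004, 0.006, -0.08, 0, 0, 0],
  [0.004, 0.006, -0.11, 0, 0, 0],
  [0.004, 0.006, -0.12, 0, 0, 0],
  [0.004, 0.006, -0.12, 0, 0, 0],
])

```text
t: 51.25
tcp_pos: [0.5195, 0.0511, 0.2999]
eef_rot: [-0.0, 0.906, 0.423, -0.0]
wrist_force: [-1.6, -0.5, 4.3]
grip_width: 0.693
```

```bash
python3 st.py
```

```text
t 51.25 [0.5195 0.0511 0.2999] yaw_y -39.9690488813449 z [-0.0007  0.0001 -1.    ] [-1.5836 -0.522   4.2912] [-0.0666  0.2603 -0.1211] 0.6933746717686204
```

Emit:
move_arm([
  [0, 0, -0.004, 0, 0, 0],
  [0, 0, -0.008, 0, 0, 0],
  [0, 0, -0.008, 0, 0, 0],
])

```text
t: 51.55
tcp_pos: [0.5198, 0.0511, 0.2988]
eef_rot: [0.0, 0.906, 0.423, 0.001]
wrist_force: [-1.1, -1.2, 10.4]
grip_width: 0.689
```

```bash
python3 st.py
```

```text
t 51.55 [0.5198 0.0511 0.2988] yaw_y -40.00420951352101 z [ 0.0011  0.0003 -1.    ] [-1.0609 -1.1831 10.3707] [-0.1776  0.3698 -0.452 ] 0.6888091070083534
```

Emit:
move_arm([
  [-0.004, -0.005, 0, 0, 0, 0],
  [-0.004, -0.005, 0, 0, 0, 0.0167],
  [-0.004, -0.005, 0, 0, 0, 0.0167],
])

```text
t: 51.85
tcp_pos: [0.5187, 0.0505, 0.2986]
eef_rot: [-0.001, 0.883, 0.47, 0.001]
wrist_force: [-1.4, 5.9, 8.9]
grip_width: 0.687
```

Emit:
move_arm([
  [0, 0, 0, 0, 0, 0.0167],
  [0, 0, 0, 0, 0, 0.0167],
])

```text
t: 52.05
tcp_pos: [0.5186, 0.0504, 0.2983]
eef_rot: [-0.001, 0.857, 0.516, 0.001]
wrist_force: [-2.2, 4.8, 6.4]
grip_width: 0.68
```

```bash
python3 st.py
```

```text
t 52.05 [0.5186 0.0504 0.2983] yaw_y -27.912331758783058 z [ 0.0002  0.0017 -1.    ] [-2.2499  4.8107  6.4392] [ 0.7821  0.3541 -0.6043] 0.6803075457729111
```

Emit:
move_arm([
  [0, 0.003, 0, 0, 0, 0.0167],
  [0, 0.003, 0, 0, 0, 0.0167],
])

```text
t: 52.25
tcp_pos: [0.5183, 0.0515, 0.2988]
eef_rot: [-0.001, 0.828, 0.56, 0.0]
wrist_force: [-6.5, 5.4, 18.4]
grip_width: 0.686
```

Emit:
move_arm([
  [0, 0, 0, 0, 0, 0.0167],
  [0, 0, 0, 0, 0, 0.0167],
])

```text
t: 52.45
tcp_pos: [0.5186, 0.051, 0.2993]
eef_rot: [-0.0, 0.797, 0.604, 0.0]
wrist_force: [-3.8, 2.0, 18.5]
grip_width: 0.68
```

Emit:
move_arm([
  [0, 0, 0.002, 0, 0, 0.0167],
  [0, 0, 0.002, 0, 0, 0.0167],
])

```text
t: 52.65
tcp_pos: [0.5187, 0.0513, 0.2996]
eef_rot: [-0.0, 0.765, 0.645, 0.001]
wrist_force: [-3.3, 4.3, 14.8]
grip_width: 0.684
```

Emit:
move_arm([
  [0, 0, 0, 0, 0, 0.0167],
  [0, 0, 0, 0, 0, 0.0167],
])

```text
t: 52.85
tcp_pos: [0.5186, 0.0512, 0.2992]
eef_rot: [-0.0, 0.73, 0.684, 0.0]
wrist_force: [-2.9, 4.1, 9.2]
grip_width: 0.68
```

```bash
python3 st.py
```

```text
t 52.85 [0.5186 0.0512 0.2992] yaw_y -3.7079986253126345 z [ 0.0005  0.0008 -1.    ] [-2.8579  4.0628  9.193 ] [0.6164 0.4415 0.2588] 0.6801749026245123
```

Emit:
move_arm([
  [0, 0, 0, 0, 0, 0.0167],
  [0, 0, 0, 0, 0, 0.0167],
])

```text
t: 53.05
tcp_pos: [0.5184, 0.0512, 0.2987]
eef_rot: [-0.0, 0.693, 0.721, 0.0]
wrist_force: [-1.5, 5.6, 3.8]
grip_width: 0.684
```

Emit:
move_arm([
  [0, 0, 0, 0, 0, 0.0167],
  [0, 0, 0, 0, 0, 0.0167],
])

```text
t: 53.25
tcp_pos: [0.5182, 0.0509, 0.2982]
eef_rot: [-0.0, 0.655, 0.756, -0.0]
wrist_force: [0.4, 3.2, 0.4]
grip_width: 0.686
```

Emit:
move_arm([
  [0, 0, -0.004, 0, 0, 0],
  [0, 0, -0.008, 0, 0, 0],
  [0, 0, -0.008, 0, 0, 0],
])

```text
t: 53.55
tcp_pos: [0.5183, 0.0508, 0.2965]
eef_rot: [-0.0, 0.656, 0.755, 0.0]
wrist_force: [-2.4, 4.6, 1.4]
grip_width: 0.681
```

```bash
python3 st.py
```

```text
t 53.55 [0.5183 0.0508 0.2965] yaw_y 8.032785063051723 z [-0.0005  0.0005 -1.    ] [-2.3596  4.5938  1.3527] [ 0.8145  0.328  -0.0365] 0.6813576038308466
```

Emit:
move_arm([
  [0, 0, -0.006, 0, 0, 0],
  [0, 0, -0.012, 0, 0, 0],
  [0, 0, -0.012, 0, 0, 0],
])

```text
t: 53.85
tcp_pos: [0.5184, 0.0509, 0.2958]
eef_rot: [-0.0, 0.656, 0.755, 0.0]
wrist_force: [-10.1, 5.8, 27.9]
grip_width: 0.682
```

```bash
python3 st.py
```

```text
t 53.85 [0.5184 0.0509 0.2958] yaw_y 8.030612916378564 z [-0.0003  0.0007 -1.    ] [-10.1486   5.755   27.9189] [ 0.683   2.0205 -0.0698] 0.6824338379512751
```

Emit:
move_arm([
  [0, 0, 0.006, 0, 0, 0],
  [0, 0, 0.006, 0, 0, 0.0167],
  [0, 0, 0.006, 0, 0, 0.0167],
])

```text
t: 54.15
tcp_pos: [0.5188, 0.0513, 0.2961]
eef_rot: [0.0, 0.614, 0.789, 0.001]
wrist_force: [-3.5, 7.8, 10.7]
grip_width: 0.686
```

Emit:
move_arm([
  [0, 0, 0, 0, 0, 0.0167],
  [0, 0, 0, 0, 0, 0.0167],
])

```text
t: 54.35
tcp_pos: [0.5187, 0.0513, 0.296]
eef_rot: [0.0, 0.572, 0.82, 0.001]
wrist_force: [-4.2, 7.7, 11.5]
grip_width: 0.687
```

```bash
python3 st.py
```

```text
t 54.35 [0.5187 0.0513 0.296 ] yaw_y 20.24685019453348 z [ 0.001   0.0012 -1.    ] [-4.1657  7.6871 11.5241] [1.2076 0.6414 0.2996] 0.6873009987457781
```

Emit:
move_arm([
  [-0.001, 0.004, 0, 0, 0, 0.0167],
  [-0.001, 0.004, 0, 0, 0, 0.0167],
])

```text
t: 54.55
tcp_pos: [0.5186, 0.0518, 0.2961]
eef_rot: [0.001, 0.528, 0.849, 0.0]
wrist_force: [-3.6, 4.3, 10.2]
grip_width: 0.68
```

Emit:
move_arm([
  [0, 0, 0, 0, 0, 0.0167],
  [0, 0, 0, 0, 0, 0.0167],
])

```text
t: 54.75
tcp_pos: [0.5184, 0.0517, 0.296]
eef_rot: [0.0, 0.483, 0.876, 0.0]
wrist_force: [-3.6, 3.6, 11.0]
grip_width: 0.683
```

Emit:
move_arm([
  [0, 0, 0, 0, 0, 0.0167],
  [0, 0, 0, 0, 0, 0.0167],
])

```text
t: 54.95
tcp_pos: [0.5182, 0.0516, 0.296]
eef_rot: [0.0, 0.436, 0.9, 0.0]
wrist_force: [-3.5, 3.5, 11.9]
grip_width: 0.685
```

Emit:
move_arm([
  [0, 0, 0, 0, 0, 0.0167],
  [0, 0, 0, 0, 0, 0.0167],
])

```text
t: 55.15
tcp_pos: [0.5181, 0.0516, 0.296]
eef_rot: [-0.0, 0.388, 0.922, -0.0]
wrist_force: [-4.9, 3.2, 13.7]
grip_width: 0.683
```

Emit:
move_arm([
  [0, 0, 0.001, 0, 0, 0.0167],
  [0, 0, 0.001, 0, 0, 0.0167],
])

```text
t: 55.35
tcp_pos: [0.5179, 0.0515, 0.2959]
eef_rot: [-0.0, 0.339, 0.941, -0.0]
wrist_force: [-4.6, 2.1, 10.2]
grip_width: 0.684
```

Emit:
move_arm([
  [0, 0, 0, 0, 0, 0.0167],
  [0, 0, 0, 0, 0, 0.0167],
])

```text
t: 55.55
tcp_pos: [0.5178, 0.0514, 0.2957]
eef_rot: [-0.0, 0.29, 0.957, -0.0]
wrist_force: [-4.3, 0.9, 8.3]
grip_width: 0.683
```

```bash
python3 st.py
```

```text
t 55.55 [0.5178 0.0514 0.2957] yaw_y 56.33794977973265 z [-0.0011 -0.0007 -1.    ] [-4.3446  0.9004  8.2674] [0.0604 0.7057 0.2061] 0.6827070503221594
```

Emit:
move_arm([
  [0, 0, 0, 0, 0, 0.0167],
  [0, 0, 0, 0, 0, 0.0167],
])

```text
t: 55.75
tcp_pos: [0.5177, 0.0513, 0.2952]
eef_rot: [-0.001, 0.24, 0.971, -0.001]
wrist_force: [-3.1, 0.1, 2.3]
grip_width: 0.684
```

Emit:
move_arm([
  [0, 0, 0, 0, 0, 0.0167],
  [0, 0, 0, 0, 0, 0.0167],
])

```text
t: 55.95
tcp_pos: [0.5181, 0.0513, 0.2951]
eef_rot: [-0.0, 0.189, 0.982, -0.0]
wrist_force: [-1.0, -0.2, -0.5]
grip_width: 0.685
```

Emit:
move_arm([
  [0, 0, -0.006, 0, 0, 0],
  [0, 0, -0.012, 0, 0, 0],
  [0, 0, -0.012, 0, 0, 0],
])

```text
t: 56.25
tcp_pos: [0.5181, 0.0515, 0.292]
eef_rot: [-0.0, 0.189, 0.982, -0.0]
wrist_force: [-1.2, -0.2, -1.1]
grip_width: 0.684
```

```bash
python3 st.py
```

```text
t 56.25 [0.5181 0.0515 0.292 ] yaw_y 68.15284841533037 z [-0.0004 -0.0002 -1.    ] [-1.1824 -0.1857 -1.1096] [-0.0654  0.1742 -0.0205] 0.6842994481667981
```

Emit:
move_arm([
  [0, 0, -0.008, 0, 0, 0],
  [0, 0, -0.016, 0, 0, 0],
  [0, 0, -0.02, 0, 0, 0],
  [0, 0, -0.02, 0, 0, 0],
])

```text
t: 56.65
tcp_pos: [0.5181, 0.0516, 0.2872]
eef_rot: [-0.0, 0.189, 0.982, -0.0]
wrist_force: [-1.1, -0.4, 0.6]
grip_width: 0.685
```

Emit:
move_arm([
  [0, 0, -0.004, 0, 0, 0],
  [0, 0, -0.007, 0, 0, 0],
  [0, 0, -0.007, 0, 0, 0],
])

```text
t: 56.95
tcp_pos: [0.5181, 0.0516, 0.2861]
eef_rot: [-0.0, 0.189, 0.982, -0.0]
wrist_force: [-4.4, -1.6, 6.9]
grip_width: 0.684
```

```bash
python3 st.py
```

```text
t 56.95 [0.5181 0.0516 0.2861] yaw_y 68.25637083994438 z [-0.0003 -0.     -1.    ] [-4.4189 -1.5869  6.9158] [-0.364   0.7393 -0.0647] 0.6835323620419916
```

Emit:
move_arm([
  [0, 0, 0, 0, 0, -0.0167],
  [0, 0, 0, 0, 0, -0.0333],
  [0, 0, 0, 0, 0, -0.0444],
  [0, 0, 0, 0, 0, -0.0444],
])

```text
t: 57.35
tcp_pos: [0.5183, 0.0518, 0.286]
eef_rot: [0.0, 0.324, 0.946, 0.0]
wrist_force: [-2.7, 0.9, 3.9]
grip_width: 0.682
```

Emit:
move_arm([
  [0, 0, -0.001, 0, 0, -0.0167],
  [0, 0, -0.003, 0, 0, -0.0333],
  [0, 0, -0.003, 0, 0, -0.0333],
])

```text
t: 57.65
tcp_pos: [0.5183, 0.0518, 0.2849]
eef_rot: [0.0, 0.42, 0.907, 0.0]
wrist_force: [-2.0, 2.1, 2.5]
grip_width: 0.68
```

```bash
python3 st.py
```

```text
t 57.65 [0.5183 0.0518 0.2849] yaw_y 40.316077347187964 z [ 0.0005  0.0006 -1.    ] [-1.9971  2.0892  2.5297] [ 0.2521  0.2749 -0.0851] 0.6795608791743301
```

Emit:
move_arm([
  [0, 0, -0.002, 0, 0, -0.0167],
  [0, 0, -0.005, 0, 0, -0.0333],
  [0, 0, -0.005, 0, 0, -0.0333],
])

```text
t: 57.95
tcp_pos: [0.5187, 0.0518, 0.2838]
eef_rot: [0.0, 0.512, 0.859, 0.001]
wrist_force: [-0.7, 2.8, 0.6]
grip_width: 0.682
```

Emit:
move_arm([
  [0, 0, -0.002, 0, 0, -0.0167],
  [0, 0, -0.005, 0, 0, -0.0333],
  [0, 0, -0.005, 0, 0, -0.0333],
])

```text
t: 58.25
tcp_pos: [0.5189, 0.0518, 0.2827]
eef_rot: [0.001, 0.598, 0.801, 0.001]
wrist_force: [1.5, 3.0, 0.7]
grip_width: 0.685
```

```bash
python3 st.py
```

```text
t 58.25 [0.5189 0.0518 0.2827] yaw_y 16.527426653333887 z [ 0.0021  0.0004 -1.    ] [1.4622 3.0008 0.6577] [ 0.3871 -0.2413 -0.0907] 0.6853856245036403
```

Emit:
move_arm([
  [0, 0, -0.002, 0, 0, -0.0167],
  [0, 0, -0.005, 0, 0, -0.0333],
  [0, 0, -0.005, 0, 0, -0.0333],
])

```text
t: 58.55
tcp_pos: [0.5189, 0.0516, 0.2817]
eef_rot: [0.001, 0.678, 0.735, 0.001]
wrist_force: [1.3, 0.7, 3.0]
grip_width: 0.685
```

Emit:
move_arm([
  [0, 0, -0.001, 0, 0, -0.0167],
  [0, 0, -0.001, 0, 0, -0.0167],
])

```text
t: 58.75
tcp_pos: [0.519, 0.0517, 0.2816]
eef_rot: [0.001, 0.716, 0.698, 0.001]
wrist_force: [1.5, 1.8, 4.8]
grip_width: 0.681
```

```bash
python3 st.py
```

```text
t 58.75 [0.519  0.0517 0.2816] yaw_y -1.4208304539175611 z [ 0.0026  0.0001 -1.    ] [1.5236 1.8273 4.76  ] [ 0.1736 -0.2223  0.0265] 0.680570755431599
```

Emit:
move_arm([
  [0, 0, 0, 0, 0, -0.0167],
  [0, 0, 0, 0, 0, -0.0167],
])

```text
t: 58.95
tcp_pos: [0.5191, 0.0519, 0.2818]
eef_rot: [0.001, 0.751, 0.66, 0.001]
wrist_force: [0.9, 3.5, 6.1]
grip_width: 0.681
```

```bash
python3 st.py
```

```text
t 58.95 [0.5191 0.0519 0.2818] yaw_y -7.340355248767348 z [ 0.003  0.    -1.   ] [0.9055 3.4529 6.0504] [ 0.3314 -0.2139  0.5951] 0.6806657755269675
```

Emit:
move_arm([
  [0, 0, 0, 0, 0, -0.01],
  [0, 0, 0, 0, 0, -0.01],
])

```text
t: 59.15
tcp_pos: [0.5186, 0.0516, 0.2817]
eef_rot: [0.001, 0.771, 0.637, 0.0]
wrist_force: [-0.7, 0.0, 8.6]
grip_width: 0.681
```

```bash
python3 st.py
```

```text
t 59.15 [0.5186 0.0516 0.2817] yaw_y -10.802703632582359 z [ 0.0012 -0.0011 -1.    ] [-0.6726  0.0341  8.6394] [-0.2075  0.2372  0.8994] 0.6805414892807383
```

Emit:
move_arm([
  [0, 0, 0, 0, 0, 0],
  [0, 0, 0, 0, 0, 0],
  [0, 0, 0, 0, 0, 0],
  [0, 0, 0, 0, 0, 0],
  [0, 0, 0.1, 0, 0, 0],
  [0, 0, 0.3, 0, 0, 0],
  [0, 0, 0.5, 0, 0, 0],
  [0, 0, 0.5, 0, 0, 0],
], claw=-0.8)

```text
t: 59.95
tcp_pos: [0.5201, 0.0517, 0.4122]
eef_rot: [0.003, 0.773, 0.634, 0.005]
wrist_force: [0.0, 1.4, -0.8]
grip_width: 0.898
```

Emit:
move_arm([
  [-0.15, 0.25, 0.1, 0, 0, 0.08],
  [-0.15, 0.25, 0.1, 0, 0, 0.08],
  [-0.15, 0.25, 0.1, 0, 0, 0.08],
  [-0.15, 0.25, 0.1, 0, 0, 0.08],
  [-0.15, 0.25, 0.1, 0, 0, 0.08],
])

```text
t: 60.45
tcp_pos: [0.4804, 0.1143, 0.4304]
eef_rot: [-0.0, 0.591, 0.807, -0.0]
wrist_force: [-0.8, 0.9, -0.1]
grip_width: 0.897
```

```bash
python3 st.py; python3 ov.py w11.png .07
python3 - <<'E'
from h import *
p=snap("wrist")
for q in("cap_top","cap"):
    for d in vision.tip_of(q,p): print(q,d["score"],np.round(d["at"]),px2w(p,d["at"],.1235)[0])
snap("top","t11.png"); snap("scene","s11.png")
a=cv2.imread('pics/s11.png')[110:370,200:480]; cv2.imwrite('pics/s11c.png',cv2.resize(a,None,fx=2.3,fy=2.3,interpolation=2))
E
```

```text
t 60.45 [0.4804 0.1143 0.4304] yaw_y 17.586192826582977 z [-0.0007 -0.0002 -1.    ] [-0.7531  0.865  -0.1035] [-0.0402 -0.0253  0.0385] 0.8967617572785762
hinge_front 0.78 [0.4514 0.0289 0.0875]
hinge_left 0.85 [0.4973 0.125  0.0875]
hinge_right 0.98 [ 0.5429 -0.0188  0.0875]
cap_top 0.94 [345. 262.] [0.52095325 0.05287824 0.1235    ]
cap_top 0.71 [182. 265.] [0.38208224 0.00580005 0.1235    ]
cap 0.8 [342. 247.] [0.5141648  0.06632296 0.1235    ]
cap 0.59 [192. 257.] [0.38974703 0.01636677 0.1235    ]
```

View pics/w11.png

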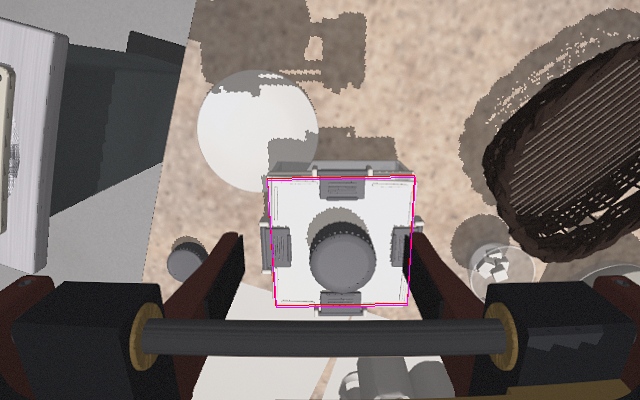

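View pics/s11c.png

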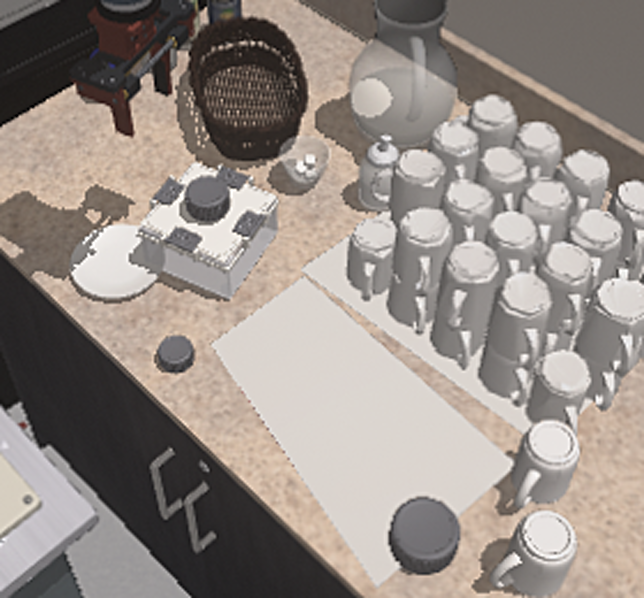

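The cap is on the neck, the clips lie flat on the lid, the mat is empty, and the other things stand where they were.

```bash
python3 -c "
from station import r
print(r.hand_in())"
```

```text
the job is handed in; nothing more can be done
None
```

I carried out every step in the order asked and handed the job in at about t = 60 s of the 210 s allowed. The hand-in reported no verdict.

- **Sugar:** there were four packets, and all four are in the caddy. I saw them on its floor before putting the lid on.
- **Lid:** it sits squarely; its outline in the picture matched a fully seated lid to about a pixel.
- **Clips:** each was swept over and pressed flat; the fingertips stopped at about 0.090 m, the height of a folded clip's upper face. The final picture still shows all four flat.
- **Cap:** I used the 60 mm one. It dropped about 10 mm after roughly 108° anticlockwise, then sank about 4.5 mm clockwise. It met the stop after about 75 to 79°, where the torque rose to 0.9 N m.
- **Other things:** the final scene picture shows them where they started.

**Disagreements:**
- **Lid seating:** the lid met resistance with the tool about 3 mm higher than I expected. I pressed to 44 N before easing off. Either the lid had slipped a little in the grip, or pressing the clips finished seating it. The later clip and cap heights both fit a seated lid.
- **First cap contact:** the cap also touched about 3.5 mm high at first, probably because it was resting on a stop tooth. It came down to the expected height as it turned.

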